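# Clear and zero the packing scale, pack the set case, close it and switch to weigh

## Task

At the packing scale, take the wooden transport block out of the open case and put it down on the bench; then, with the case empty, turn the round tare knob until its pointer reads zero (the wedge on the dial rim, on the side away from you). Next put every stapler and tape roll on the bench into the case and swing its upper half shut until the two halves meet edge to edge. Last, turn the bar-shaped mode selector to the triangle mark; leave the flask, the small carton and the notebook where they are.

Things in the scene. Friction and masses are not known exactly. Their poses are not given: they have to be found in the camera images.
- scale: Bench scale, fixed, 130 mm deep (x) by 290 mm wide (y), with the grey lower half of a hinged case bolted on its pan. Origin: centre of the underside, on the bench; z up, x points away from the robot. Its place and yaw vary; it and the console may swap sides.
- case_in (a point): Centre of the inner floor of the lower case half, 45 mm above the bench, axes as the scale's. Inside 116 mm (x) by 270 mm (y), no dividers: room for two staplers (lengthways along x) and two rolls side by side along y. Walls 4 mm thick rise 24 mm above this floor (rim 69 mm above the bench). Shut, the case has 62 mm inner height.
- case_hinge (a point): Middle of the hinge line, on the far (+x) rim of the lower half, 62 mm in x from the case centre and 69.5 mm above the bench; the hinge line runs along the scale's y.
- shell (a joint): Opening angle of the upper case half, rad: 0 is shut, edge to edge; it starts at 1.65 to 1.85, leaning back past upright. A stiff hinge (0.22 N m) holds it where it is left; shutting it takes 1 to 3 N at the lug. The upper half: 0.25 kg, 124 mm from hinge to free edge, 278 mm wide, 42 mm deep, its shut top 112 mm above the bench.
- shell_lug (a point): Centre of the lug on the middle of the upper half's free edge; moves with it (x to the hinge, z to the shell's outside). Lug 30 mm long (x) from the front wall, 50 mm wide (y), 8 mm thick (z), level with the shell's rim; centre 139 mm from the hinge line. On its outer side it makes a corner with the 42 mm deep front wall, where shut fingertips can hook in from above and draw it over; or pinch it.
- console: Grey control console, fixed, 125 mm (x) by 225 mm (y), flat top 45 mm above the bench. Origin: centre of the underside; z up, x points away from the robot.
- tare_top (a point): Centre of the top of the round black tare knob, 78 mm above the bench, on its upright axis; axes as the console's. The knob: 40 mm in diameter, 31 mm tall; a steel pointer 46 mm long under it turns with it over a white dial of 100 mm diameter, a tick every 10 degrees. Zero is the black wedge at the dial's rim towards the console's +x.
- tare (a joint): Angle of the tare pointer from the zero wedge, rad, growing clockwise seen from above. It reads zero at 0 and, a whole turn on, at 6.283; it starts between 0.7 and 5.6 and can turn from -1.2 to 7.48. It turns with 0.04 N m and stays where left; zero means within half a division (5 degrees).
- mode_top (a point): Centre of the mode selector's axis at the top of its bar, 79 mm above the bench; axes as the console's. The bar is 14 mm wide, 46 mm long (20 mm behind the axis to 26 mm before it, with a narrow nose and a white line at its pointing end) and 28 mm tall, its foot disc 7 mm high.
- mode (a joint): Angle of the selector's pointing end from the console's +x, rad, clockwise from above. It clicks into four rests: -0.9 (one line), -0.3 (two lines), 0.3 (triangle) and 0.9 (dot); it starts at one of the first two (rarely poised between them). Clicking over takes about 0.07 N m; let go near a rest, it settles there. Stops at -0.98 and 0.98.
- stapler1: A desk stapler, 100 mm long (its x), 34 mm wide (y), 48 mm tall, 0.18 kg; its dark grey upper arm is 28 mm wide from 22 to 48 mm height. Origin: centre of the underside, z up when standing. Starts standing on the bench; may be absent (None).
- stapler2: A second, equal desk stapler, 100 mm long (its x), 34 mm wide (y), 48 mm tall, 0.18 kg; its dark grey upper arm is 28 mm wide from 22 to 48 mm height. Origin: centre of the underside, z up when standing. Starts standing on the bench; may be absent (None).
- roll1: A roll of pale tan packing tape lying flat, axis (z) upright: outer diameter 60 mm, bore 38 mm, 48 mm tall, 0.09 kg. Origin: centre of the lower face. May be absent (None).
- roll2: A second, equal roll of pale tan packing tape lying flat, axis (z) upright: outer diameter 60 mm, bore 38 mm, 48 mm tall, 0.09 kg. Origin: centre of the lower face. May be absent (None).
- block: Plain wooden transport block, 70 (x) by 40 (y) by 45 mm (z), 0.08 kg; starts lying on the floor of the open case. Origin: centre of its underside. It belongs on the bench, anywhere out of the case and off the console (the bench beyond the console is free).
- flask: Bystander: black vacuum flask, 68 mm in diameter, 220 mm tall, standing. Origin: centre of its underside. To be left alone.
- carton: Bystander: small cardboard carton, 110 by 90 by 70 mm. Origin: centre of its underside. To be left alone.
- notebook: Bystander: blue spiral notebook lying flat, 150 by 105 by 13 mm. Origin: centre of its underside. To be left alone.
Mind the look-alikes: they are no part of the job. What is shaped like the roll1 but purple is not meant.

How it is judged:
On the way, in this order (a step that is already met when the one before it is completed fails the run):
1. the wooden block is out of the case and down on the bench (height (world z) of block below 0.04 m and linear speed of block below 0.05 m/s), for 0.2 s.
2. the tare pointer reads zero while the case is empty (everything still on the bench) ((value of joint tare between -0.087 and 0.087 rad or value of joint tare between 6.196 and 6.37 rad) and height (world z) of each of block, stapler1, stapler2, roll1, roll2 below 0.04 m), for 0.3 s.
3. all staplers and tape rolls are inside the case and its halves are shut edge to edge (x of stapler1 in the frame of case_in between -0.062 and 0.062 m and y of stapler1 in the frame of case_in between -0.138 and 0.138 m and z of stapler1 in the frame of case_in between -0.01 and 0.062 m and x of stapler2 in the frame of case_in between -0.062 and 0.062 m and y of stapler2 in the frame of case_in between -0.138 and 0.138 m and z of stapler2 in the frame of case_in between -0.01 and 0.062 m and x of roll1 in the frame of case_in between -0.062 and 0.062 m and y of roll1 in the frame of case_in between -0.138 and 0.138 m and z of roll1 in the frame of case_in between -0.01 and 0.062 m and x of roll2 in the frame of case_in between -0.062 and 0.062 m and y of roll2 in the frame of case_in between -0.138 and 0.138 m and z of roll2 in the frame of case_in between -0.01 and 0.062 m and value of joint shell below 0.04 rad), for 0.2 s.
4. the mode selector points at the triangle (all of step 3 and value of joint mode between 0.18 and 0.42 rad), for 0.2 s.
At the end, for the whole second after the job is handed in: The tare pointer is within 0.087 rad (half a division) of zero, every stapler and tape roll present lies at rest inside the case, the wooden block rests on the bench, the upper half is shut to within 0.04 rad, and the selector rests within 0.12 rad of the triangle (all of step 4 and (value of joint tare between -0.087 and 0.087 rad or value of joint tare between 6.196 and 6.37 rad) and height (world z) of block below 0.04 m and linear speed of each of block, stapler1, stapler2, roll1, roll2 below 0.02 m/s and velocity of joint mode between -0.1 and 0.1 rad/s); the robot touches nothing.
It fails at once if the flask is moved more than 3 cm (distance of flask from where it was at the start of the episode above 0.03 m).
It fails at once if the carton is moved more than 3 cm (distance of carton from where it was at the start of the episode above 0.03 m).
It fails at once if the notebook is moved more than 3 cm (distance of notebook from where it was at the start of the episode above 0.03 m).
Of stapler1, stapler2, roll1, roll2 only 3 to 4 are there at a start; the rules pass over those that are not, and their reading is None.
At some moment in a run one of stapler1, stapler2, roll1, roll2 may be knocked a few centimetres aside while the robot is not near it.
Once in a run the grip may slacken for a moment while it holds something.
It also fails if it takes over 208 s, if anything falls off the work surface, if the arm or the gripper's body presses on something with over 40 N, if the wrist force passes 120 N, or if a joint passes its speed limit or range.

## Robot

A 7-joint arm with a two-finger parallel gripper is mounted at the origin on the work surface. World frame = base frame: x ahead of the robot, y to its left, z up, the work surface at z = 0. Lengths are in m, angles in rad, forces in N, time in s.
With the tool pointing down it reaches from about 0.4 to 0.875 m from the base axis. Payload 19.3 kg.
Tool frame: the origin (TCP) lies midway between the tips of the shut fingers; the grasp point (between the pads) lies 19 mm behind it; z points along the fingers, y is the direction in which the jaws open and shut (so a half turn about z gives the same grasp; the last joint's range is limited). The gripper opens to 85 mm and grips with 20 to 120 N. Pads are 22 mm wide; open, the fingers measure 114 mm over their backs; the gripper's body (76 mm by 85 mm) begins 54 mm behind the grasp point. The pads swing forward as they close: fully open they stand 13 mm farther back than shut.
Start: joints at [1.033, 0.521, -0.036, 1.599, 0.021, 1.021, -0.113], TCP at [0.282, -0.558, 0.231] pointing down, gripper open.
Joint ranges: [-2.91, 2.91], [-0.3, 2.13], [-1.5, 1.42], [0.17, 2.43], [-1.26, 4.41], [0.16, 1.93], [-2.52, 2.52]. Speed limits (rad/s): [1.89, 1.89, 2.39, 2.39, 3.01, 3.01, 3.01].

## Interface

Orientations are given as [roll, pitch, yaw] about the fixed x, y, z axes, in that order (R = Rz(yaw) Ry(pitch) Rx(roll)).
In Python, from workcell import telemetry, cams, workorder gives the robot as it stands. The module is installed in compiled form; this text tells all that it offers.
- The arm moves only by the tool apply_moves, never from a script. Its argument "steps" is a list of rows, each a list of 4 numbers: the shift along the tool's x, y, z in cm, then the turn about the tool's z in rad. A call has exactly 10 rows; each row is the pose to reach, as a shift and turn from the pose commanded when the call began, along the tool's axes at that moment; what a row does not reach only later rows make up. A row lasts 1/12 s, in which the tool goes at most 41.7 mm and 7.16 degrees, less where a joint would pass 70% of its speed; a pose out of reach is approached as far as the arm can. A call with a gripper value outside its range is refused whole. "claw" is the closure, from 0 (fully open) to 1 (shut), set as the call begins (left out, the last holds). The fingers move at their own pace and stop on an object; "force" is the grip in N (left out, the last holds). Time passes only in rows, so rows that repeat a pose let the fingers close, or fill a call up. It gives the time, the measured TCP pose, the force and the opening at its end, in the units of the state.
- telemetry.observe(): the state, without advancing time (a new reading comes with each control period).
- cams.grab_frame(name): name is "scene" or "top" or "wrist"; returns a dict with "color" (420x560x3 uint8, red, green, blue), "mtx" (3x3 intrinsics, pixels), "eye" and "orientation" of the camera in the world; the wrist camera has in their place "T_tool_cam" (4x4, takes a point from camera to tool coordinates, whose origin is the TCP and whose axes are the flange's). Camera axes: x right, y down, z forward; pixel columns grow to the right and rows downward; lengths in m; the calibration is good to about 2 mm. A picture is of the moment at which its call begins: read the wrist's pose just before it. There is no depth.
- workorder.job_done(): hands the job in, once; it reports no verdict.
Trained networks look in the newest picture that a camera, given by its name, has taken for a name from the list of things; names that differ only in an ending like _2 or _b are one class to them, and where a whole thing is asked for, a point or a joint stands for the part that bears it (a point fixed in the world has none). Each returns a list of dicts, best first, with "score" (0 to 1); they miss things now and then, are a little off and sometimes report something else, mostly with a low value. They report only what shows in the picture. A call takes as long as a camera call. They do not tell look-alikes from the thing itself.
- cams.find_in(camera, name): "box" ([left, top, width, height] in pixels, round what is visible of it).
- cams.pinpoint(camera, name): "uv" ([column, row] in pixels: a listed point, or the origin of a listed thing).
The state is a dict: "clock": time; "qpos": joint angles; "qd": joint speeds; "joint_efforts": joint torques, N m; "position": TCP position; "tool_rot": TCP orientation; "force": force on the tool from outside, world axes, zero at the start; "moment": the same for the moment, N m; "grip_width": finger opening in m.
Only numpy, scipy, OpenCV 4.12 (cv2) and the standard library are available. Lean on these libraries where they do the work, as an engineer would, in place of code of your own. Each camera call takes 0.05 s, during which the arm holds its last target. There are 200 camera calls.

## Working session

There is one attempt and no reset: what is moved stays moved. The work goes in short steps, Python scripts to look and compute and a tool call to move; the robot and the scene stay as the last step left them, time stands still between calls to the robot, and variables do not carry over. Pictures are saved under pics/ and viewed, about 12 in all and at most 16, crops included, and the job is handed in when it is done.

Besides the shell and the picture viewer there is one more tool, called after ">>>" by a JSON object that holds its "fn" and its "kwargs". apply_moves: Moves the arm, as the interface text tells. Its arguments: {"type":"object","properties":{"steps":{"type":"array"},"claw":{"type":"number"},"force":{"type":"number"}},"required":["steps"]}

```bash
mkdir -p pics; cat > h.py <<'E'
import numpy as np, cv2
from scipy.spatial.transform import Rotation as R
from workcell import telemetry, cams, workorder
def rot(o):
    o=np.array(o,float)
    return o if o.shape==(3,3) else (R.from_quat(o).as_matrix() if o.size==4 else R.from_euler('xyz',o).as_matrix())
def grab(n):
    s=telemetry.observe(); f=cams.grab_frame(n)
    if n=='wrist':
        T=np.eye(4);T[:3,:3]=rot(s['tool_rot']);T[:3,3]=s['position'];T=T@np.array(f['T_tool_cam'])
        f['E']=T[:3,3];f['R']=T[:3,:3]
    else: f['E']=np.array(f['eye']);f['R']=rot(f['orientation'])
    f['K']=np.array(f['mtx']);return f
def ray(f,uv,z):
    d=f['R']@np.linalg.solve(f['K'],[uv[0],uv[1],1]); return f['E']+d*(z-f['E'][2])/d[2]
def proj(f,p):
    c=f['R'].T@(np.array(p)-f['E']);q=f['K']@c;return q[:2]/q[2]
def save(f,n): cv2.imwrite('pics/'+n,f['color'][:,:,::-1])
E
python3 - <<'E'
from h import *
s=telemetry.observe();print({k:np.round(v,3).tolist() for k,v in s.items()})
Z=dict(case_in=.045,case_hinge=.0695,shell_lug=.2,tare_top=.078,mode_top=.079,stapler1=0,roll1=0,block=.045,flask=0,carton=0,notebook=0,scale=0,console=0)
for c in ['top','scene']:
    f=grab(c);save(f,c+'0.png')
    print(c,f['orientation'],f['E'])
    for n,z in Z.items():
        for d in cams.pinpoint(c,n)[:4]:
            if d['score']>.2: print(n,round(d['score'],2),np.round(d['uv']),np.round(ray(f,d['uv'],z)[:2],3))
E
```

```text
{'clock': 0.0, 'qpos': [1.033, 0.522, -0.036, 1.6, 0.021, 1.021, -0.113], 'qd': [0.001, -0.001, 0.0, 0.001, -0.001, 0.002, -0.001], 'joint_efforts': [-0.002, -92.71, 1.979, -36.994, 0.018, 0.008, -0.0], 'position': [0.282, -0.558, 0.231], 'tool_rot': [-3.14, 0.0, 0.468], 'force': [0.012, -0.786, 0.829], 'moment': [-0.028, -0.0, -0.021], 'grip_width': 0.085}
top [-3.0290347  -0.01276722 -1.55957669] [ 0.34546422 -0.00288639  1.15728191]
case_in 0.78 [215. 182.] [0.557 0.171]
case_in 0.36 [116. 190.] [0.531 0.456]
case_hinge 0.79 [209. 159.] [0.62  0.187]
shell_lug 0.97 [202. 133.] [0.654 0.183]
tare_top 0.79 [314. 175.] [ 0.576 -0.115]
mode_top 0.93 [354. 178.] [ 0.567 -0.228]
stapler1 0.9 [371. 240.] [ 0.398 -0.291]
stapler1 0.63 [179. 244.] [0.377 0.279]
roll1 0.8 [333. 269.] [ 0.31  -0.179]
roll1 0.67 [340. 235.] [ 0.41  -0.199]
roll1 0.59 [242. 234.] [0.409 0.094]
roll1 0.56 [315. 174.] [ 0.596 -0.125]
block 0.76 [236. 176.] [0.576 0.112]
flask 0.63 [119. 192.] [0.532 0.467]
carton 0.89 [421. 201.] [ 0.515 -0.446]
notebook 0.63 [112. 246.] [0.37  0.477]
notebook 0.22 [237. 175.] [
[... 275 characters left out ...]
0.66 [351. 166.] [0.631 0.203]
tare_top 0.64 [272. 239.] [ 0.578 -0.12 ]
mode_top 0.64 [246. 256.] [ 0.569 -0.225]
stapler1 0.74 [301. 176.] [0.377 0.269]
stapler1 0.66 [194. 259.] [ 0.396 -0.285]
roll1 0.8 [242. 232.] [ 0.423 -0.1  ]
roll1 0.78 [219. 248.] [ 0.422 -0.202]
roll1 0.69 [206. 232.] [ 0.332 -0.178]
roll1 0.67 [281. 203.] [0.424 0.098]
block 0.92 [313. 213.] [0.574 0.088]
flask 0.58 [365. 168.] [0.53  0.474]
carton 0.74 [245. 257.] [ 0.511 -0.174]
carton 0.65 [174. 312.] [ 0.509 -0.461]
notebook 0.9 [333. 151.] [0.369 0.488]
scale 0.59 [323. 209.] [0.556 0.169]
scale 0.53 [241. 234.] [ 0.426 -0.108]
console 0.97 [260. 265.] [ 0.569 -0.17 ]
console 0.72 [243. 232.] [ 0.426 -0.098]
```

```bash
python3 - <<'E'
import cv2
a=cv2.imread('pics/top0.png')[110:310,80:480];cv2.imwrite('pics/c1.png',cv2.resize(a,(800,400),interpolation=cv2.INTER_CUBIC))
a=cv2.imread('pics/scene0.png')[110:330,140:430];cv2.imwrite('pics/c2.png',cv2.resize(a,(784,595),interpolation=cv2.INTER_CUBIC))
E
```

```text
(no output)
```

View pics/c1.png

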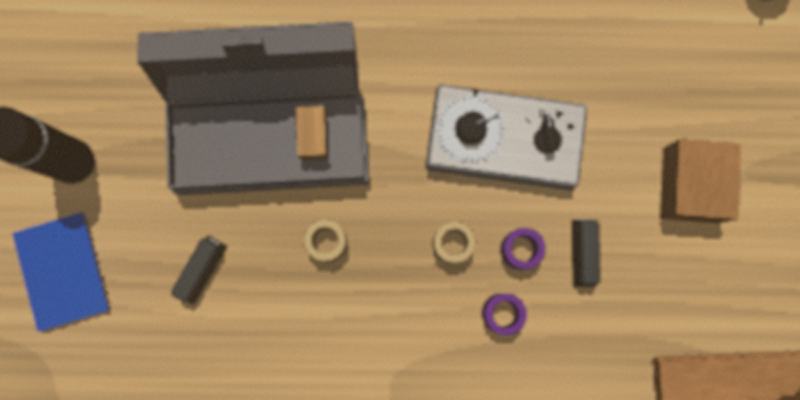

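View pics/c2.png

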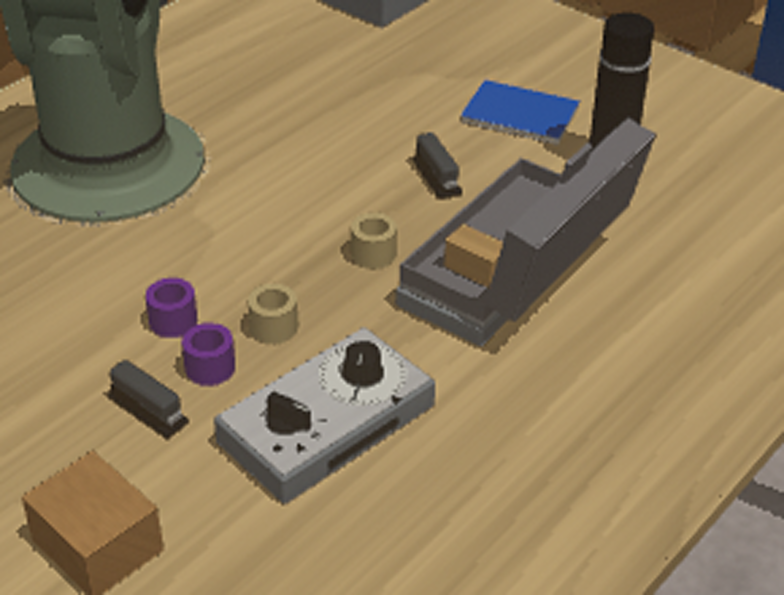

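The top crop shows tan rolls at full-image pixels (242,231) and (306,231), with purple look-alikes at (341,234) and (332,267). The staplers are at (179,245) and (373,236), dark with a thin arm. The block is at (235,175), the only wood piece in the case; the carton is at (435,200). The tare pointer points right and up, roughly +60° from the wedge. So the block in the case is the first target, and I'll check it with the wrist camera.

>>> {"fn": "apply_moves", "kwargs": {"steps": [[3,-2.5,-1,0],[6,-5,-2,0],[9,-7.5,-3,0],[12,-10,-4,0],[15,-12.5,-5,0],[18,-15,-6,0],[21,-17.5,-7,0],[24,-20,-8,0],[27,-22,-9,0],[28,-23,-9,0]], "claw": 0.2, "force": 40}}

```text
clock: 2.23
position: [0.4308, -0.2221, 0.3233]
tool_rot: [3.14, -0.003, 0.472]
force: [0.8, 0.1, -1.0]
grip_width: 0.0679
```

>>> {"fn": "apply_moves", "kwargs": {"steps": [[3,-2.5,0,0.05],[6,-5,0,0.1],[9,-7.5,0,0.15],[12,-10,0,0.2],[15,-12.5,0,0.25],[18,-15,0,0.3],[21,-17.5,0,0.36],[24,-20,0,0.42],[26,-22,0,0.468],[26,-22,0,0.468]]}}

```text
clock: 3.07
position: [0.5615, 0.0937, 0.3209]
tool_rot: [-3.139, 0.0, 0.003]
force: [0.1, 0.7, 1.1]
grip_width: 0.0685
```

```bash
cat >> h.py <<'E'
def go(x,y,z,yaw=None):
    s=telemetry.observe();o=np.array(s['tool_rot']);p=np.array(s['position']);M=rot(o)
    print('at',p.round(4),o.round(3),'F',np.round(s['force'],1),'w',round(s['grip_width'],4))
    d=M.T@(np.array([x,y,z])-p)*100
    t=0 if yaw is None else (o[2]-yaw+np.pi/2)%np.pi-np.pi/2
    print('MOVE cm',d.round(2),'turn',round(t,3))
def look(c,names,k=3,th=.25):
    f=grab(c)
    for n,z in names.items():
        for d in cams.pinpoint(c,n)[:k]:
            if d['score']>th: print(n,round(d['score'],2),np.round(d['uv']),np.round(ray(f,d['uv'],z)[:2],4))
    return f
E
python3 - <<'E'
from h import *
f=look('wrist',dict(case_in=.045,case_hinge=.0695,block=.045,tare_top=.078,shell_lug=.2));save(f,'w1.png');go(.575,.1,.3,0)
E
```

```text
case_hinge 0.83 [193. 116.] [0.6228 0.1847]
block 0.74 [260. 164.] [0.5669 0.1154]
tare_top 0.73 [478. 154.] [ 0.5841 -0.1223]
tare_top 0.39 [205. 170.] [0.5664 0.1735]
shell_lug 0.82 [142.  80.] [0.6529 0.1886]
shell_lug 0.3 [154. 287.] [0.4906 0.1967]
at [0.5608 0.086  0.3215] [ 3.141e+00 -0.000e+00 -2.000e-03] F [-0.5 -0.  -0.2] w 0.0682
MOVE cm [ 1.41 -1.4   2.15] turn -0.002
```

View pics/w1.png

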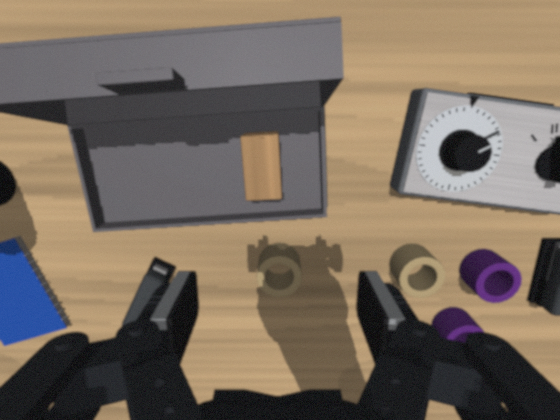

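The wrist picture shows the block as the lone wood piece with its top face at (241..281, 133..202). The case's front rim runs from (95,230) to (325,215). The dial is at (458,148) with the wedge at (472,99), and the pointer's tip is at (497,133).

```bash
python3 - <<'E'
from h import *
f=grab('wrist')
for n,uv,z in [('b',(241,137),.09),('b',(278,133),.09),('b',(281,200),.09),('b',(246,202),.09),('c',(261.5,168),.09),('rimL',(95,230),.069),('rimR',(326,215),.069),('dial',(458,148),.047),('wedge',(472,99),.047),('tip',(497,133),.047),('conFL',(397,189),.045),('conBL',(417,89),.045)]:
    print(n,ray(f,uv,z).round(4))
p=ray(f,(262,168),.09);go(p[0],p[1],.13,.04)
E
```

```text
b [0.6028 0.1233 0.09  ]
b [0.6068 0.085  0.09  ]
b [0.5351 0.0818 0.09  ]
b [0.5329 0.1201 0.09  ]
c [0.5704 0.1026 0.09  ]
rimL [0.4929 0.3021 0.069 ]
rimR [0.5109 0.029  0.069 ]
dial [ 0.5854 -0.1246  0.047 ]
wedge [ 0.6397 -0.132   0.047 ]
tip [ 0.6024 -0.1668  0.047 ]
conFL [ 0.536  -0.0592  0.045 ]
conBL [ 0.6505 -0.0701  0.045 ]
at [0.5609 0.0861 0.3215] [ 3.141e+00 -0.000e+00 -2.000e-03] F [-1.1  0.3 -0. ] w 0.0685
MOVE cm [ 0.94 -1.6  19.15] turn -0.042
```

>>> {"fn": "apply_moves", "kwargs": {"steps": [[0.4,-0.7,3,-0.02],[0.9,-1.7,6,-0.045],[0.9,-1.7,10,-0.045],[0.9,-1.7,14,-0.045],[0.9,-1.7,18,-0.045],[0.9,-1.7,21,-0.045],[0.9,-1.7,24,-0.045],[0.9,-1.7,26,-0.045],[0.9,-1.7,26.6,-0.045],[0.9,-1.7,26.6,-0.045]]}}

```text
clock: 4.25
position: [0.5693, 0.1036, 0.0543]
tool_rot: [3.141, 0.002, 0.044]
force: [0.3, 0.1, 1.1]
grip_width: 0.0686
```

>>> {"fn": "apply_moves", "kwargs": {"steps": [[0,0,0,0],[0,0,0,0],[0,0,0,0],[0,0,0,0],[0,0,0,0],[0,0,0,0],[0,0,0,0],[0,0,0,0],[0,0,0,0],[0,0,-1,0]], "claw": 1, "force": 40}}

```text
clock: 5.08
position: [0.5697, 0.1042, 0.0657]
tool_rot: [3.141, 0.0, 0.045]
force: [-0.4, -0.7, -1.5]
grip_width: 0.0392
```

>>> {"fn": "apply_moves", "kwargs": {"steps": [[0,0,-4,0],[0,0,-8,0],[0,0,-12,0],[0,4,-12,0],[0,8,-12,0],[0,12,-12,0],[0,16,-12,0],[2,19,-12,0],[4,22,-12,0],[6,25,-12,0]]}}

```text
clock: 5.92
position: [0.6417, -0.1449, 0.1875]
tool_rot: [3.141, -0.002, 0.044]
force: [0.3, -0.3, -0.3]
grip_width: 0.0398
```

>>> {"fn": "apply_moves", "kwargs": {"steps": [[3,2,0,0],[6,4,0,0],[9,5,0,0],[12,5,0,0],[12,5,4,0],[12,5,8,0],[12,5,12,0],[12,5,15,0],[12,5,17,0],[12,5,17.3,0]]}}

```text
clock: 6.75
position: [0.7622, -0.1873, 0.0107]
tool_rot: [-3.141, 0.002, 0.045]
force: [-1.3, 0.4, -1.0]
grip_width: 0.0392
```

>>> {"fn": "apply_moves", "kwargs": {"steps": [[0,0,0,0],[0,0,0,0],[0,0,0,0],[0,0,0,0],[0,0,0,0],[0,0,-2,0],[0,0,-6,0],[0,0,-10,0],[0,0,-14,0],[0,0,-14,0]], "claw": 0.2}}

```text
clock: 7.58
position: [0.7666, -0.1881, 0.1623]
tool_rot: [3.139, -0.011, 0.044]
force: [0.5, -0.0, 1.3]
grip_width: 0.0681
```

```bash
python3 - <<'E'
from h import *
go(.58,-.125,.2,-.12)
f=look('top',dict(block=0,tare_top=.078,mode_top=.079))
E
```

```text
at [ 0.7666 -0.1881  0.1623] [ 3.139 -0.011  0.044] F [ 0.5 -0.   1.3] w 0.0681
MOVE cm [-18.32  -7.12  -4.  ] turn 0.164
block 0.64 [116. 190.] [0.5368 0.4741]
block 0.63 [335. 120.] [ 0.7645 -0.1872]
tare_top 0.75 [316. 175.] [ 0.576  -0.1193]
mode_top 0.62 [355. 174.] [ 0.5779 -0.2295]
```

>>> {"fn": "apply_moves", "kwargs": {"steps": [[-2,-1,-4,0.03],[-5,-2,-8,0.06],[-8,-3,-11.8,0.1],[-11,-4,-11.8,0.164],[-14,-4.8,-11.8,0.164],[-17,-4.8,-11.8,0.164],[-20,-4.8,-11.8,0.164],[-22,-4.8,-11.8,0.164],[-22.5,-4.8,-11.8,0.164],[-22.5,-4.8,-11.8,0.164]]}}

```text
clock: 8.62
position: [0.5351, -0.1498, 0.27]
tool_rot: [3.141, 0.001, -0.12]
force: [-0.2, -0.6, -1.0]
grip_width: 0.0683
```

```bash
python3 - <<'E'
from h import *
f=look('wrist',dict(console=0,tare_top=.078,mode_top=.079));save(f,'w2.png')
f=look('wrist',dict(console=0,tare_top=.078,mode_top=.079))
go(.58,-.125,.1,-.12)
E
```

```text
console 0.61 [295. 127.] [ 0.581  -0.1756]
tare_top 0.56 [240. 138.] [ 0.5831 -0.1206]
mode_top 0.61 [357. 141.] [ 0.568  -0.2281]
console 0.97 [293. 133.] [ 0.5774 -0.1715]
tare_top 0.95 [238. 139.] [ 0.5845 -0.1182]
mode_top 0.84 [361. 141.] [ 0.5697 -0.2306]
at [ 0.5366 -0.1493  0.2699] [-3.141e+00  1.000e-03 -1.190e-01] F [0.8 0.1 0.1] w 0.0682
MOVE cm [ 4.03 -2.92 16.99] turn 0.001
```

View pics/w2.png

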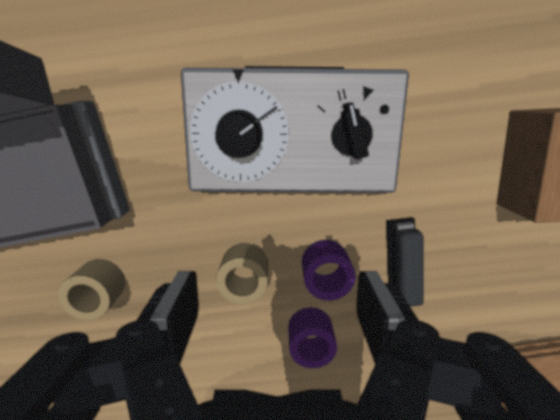

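```bash
python3 - <<'E'
from h import *
f=grab('wrist')
D=ray(f,(239,131.5),.047);W=ray(f,(239,76),.046);T=ray(f,(277,106),.048)
print(D,W,T,'knobtop px',proj(f,[D[0],D[1],.078]),'cam',f['E'],f['R'][:,2])
a=lambda v:-np.arctan2(v[1],v[0]);print('tare',a((T-D)[:2])-a((W-D)[:2]),'wedge dir',-a((W-D)[:2]))
C=[ray(f,u,.045) for u in [(183,70),(408,71),(398,190),(191,190)]];print(np.round(C,4),np.mean(C,0))
g=cv2.cvtColor(f['color'],cv2.COLOR_RGB2GRAY);m=((g<50)[100:160,200:280]).astype('uint8')
n,l,st,c=cv2.connectedComponentsWithStats(m);print(st,c+[200,100])
E
```

```text
[ 0.58883222 -0.11673773  0.047     ] [ 0.64053577 -0.12458466  0.046     ] [ 0.60866893 -0.15765624  0.048     ] knobtop px [235.5181022  134.35537586] cam [ 0.61434113 -0.15896506  0.4122319 ] [-0.3010453   0.03775008 -0.95286235]
tare 0.9687756926676292 wedge dir -0.15061822728637653
[[ 0.6524 -0.0718  0.045 ]
 [ 0.6256 -0.2867  0.045 ]
 [ 0.5083 -0.2751  0.045 ]
 [ 0.5346 -0.0565  0.045 ]] [ 0.58021241 -0.17253321  0.045     ]
[[   0    0   80   60 3258]
 [  17   13   45   46 1542]] [[239.78575813 126.47145488]
 [238.89623865 135.89883268]]
```

```bash
python3 - <<'E'
from h import *
print(np.round(telemetry.observe()['qpos'],2)); go(.586,-.119,.053,-.62)
E
```

```text
[ 0.34  0.38 -0.23  1.73  0.1   1.05 -1.62]
at [ 0.5365 -0.1493  0.27  ] [-3.141  0.    -0.119] F [ 0.8  0.5 -0.4] w 0.0681
MOVE cm [ 4.57 -3.59 21.7 ] turn 0.501
```

>>> {"fn": "apply_moves", "kwargs": {"steps": [[1.5,-1.2,0,0],[3,-2.4,1,0],[4.57,-3.6,4,0],[4.57,-3.6,8,0],[4.57,-3.6,12,0],[4.57,-3.6,16,0],[4.57,-3.6,19,0],[4.57,-3.6,21,0],[4.57,-3.6,21.6,0],[4.57,-3.6,21.7,0]]}}

```text
clock: 9.9
position: [0.5853, -0.1189, 0.0521]
tool_rot: [-3.141, 0.002, -0.119]
force: [-0.1, 0.4, -0.0]
grip_width: 0.0683
```

>>> {"fn": "apply_moves", "kwargs": {"steps": [[0,0,0,0],[0,0,0,0],[0,0,0,0],[0,0,0,0],[0,0,0,0],[0,0,0,0],[0,0,0,0],[0,0,0,0],[0,0,0,0],[0,0,0,0]], "claw": 1, "force": 30}}

```text
clock: 10.73
position: [0.5873, -0.1177, 0.0555]
tool_rot: [-3.14, -0.003, -0.118]
force: [-1.8, 8.8, 9.5]
grip_width: 0.0389
```

>>> {"fn": "apply_moves", "kwargs": {"steps": [[0,0,0,-0.12],[0,0,0,-0.24],[0,0,0,-0.36],[0,0,0,-0.48],[0,0,0,-0.6],[0,0,0,-0.72],[0,0,0,-0.84],[0,0,0,-0.92],[0,0,0,-0.97],[0,0,0,-0.97]]}}

```text
clock: 11.57
position: [0.5864, -0.1154, 0.0554]
tool_rot: [-3.14, -0.004, 0.857]
force: [-8.5, 20.7, 18.2]
grip_width: 0.039
```

```bash
python3 - <<'E'
from h import *
f=grab('wrist');save(f,'w3.png');go(.54,-.13,.25,-.12)
E
```

```text
at [ 0.5864 -0.1155  0.0554] [-3.14  -0.004  0.854] F [-7.9 19.9 16.8] w 0.039
MOVE cm [ -4.07  -2.56 -19.47] turn 0.974
```

View pics/w3.png

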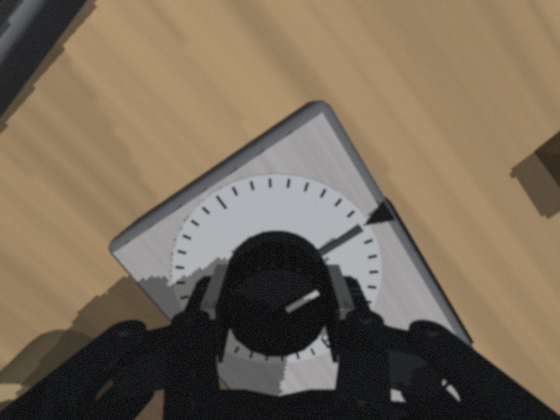

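>>> {"fn": "apply_moves", "kwargs": {"steps": [[0,0,0,0],[0,0,0,0],[0,0,0,0],[0,0,0,0],[0,0,-3,0],[0,0,-7,0],[0,0,-11,0],[0,0,-15,0],[0,0,-19,0],[0,0,-20,0]], "claw": 0.2}}

```text
clock: 12.45
position: [0.5878, -0.1194, 0.2597]
tool_rot: [3.135, -0.004, 0.85]
force: [0.3, 0.1, 0.5]
grip_width: 0.0683
```

>>> {"fn": "apply_moves", "kwargs": {"steps": [[0,0,0,0.12],[-1,-1,0,0.24],[-2,-2,0,0.36],[-3,-3,0,0.48],[-4,-3,0,0.6],[-4,-3,0,0.72],[-4,-3,0,0.84],[-4,-3,0,0.96],[-4,-3,0,0.974],[-4,-3,0,0.974]]}}

```text
clock: 13.28
position: [0.537, -0.1295, 0.2534]
tool_rot: [3.141, -0.0, -0.121]
force: [0.2, 0.3, 0.2]
grip_width: 0.0685
```

```bash
python3 - <<'E'
from h import *
f=look('wrist',dict(tare_top=.078,mode_top=.079,roll1=0,stapler1=0),5);save(f,'w4.png')
D=proj(f,[.587,-.117,.047]);print(D)
x,y=int(D[0]),int(D[1]);cv2.imwrite('pics/w4c.png',cv2.resize(f['color'][max(0,y-80):y+60,x-80:x+80,::-1],(640,560),interpolation=cv2.INTER_CUBIC));go(.41,-.1,.2,-.12);print(max(0,y-80),x-80)
E
```

```text
tare_top 0.77 [260. 139.] [ 0.5839 -0.1195]
mode_top 0.65 [386. 139.] [ 0.571 -0.23 ]
roll1 0.79 [258. 268.] [ 0.4222 -0.0917]
roll1 0.61 [113. 284.] [0.4216 0.0916]
roll1 0.59 [328. 330.] [ 0.3223 -0.1695]
roll1 0.55 [343. 266.] [ 0.4127 -0.1958]
stapler1 0.72 [420. 260.] [ 0.4093 -0.2899]
[258.01690406 132.94009126]
at [ 0.5369 -0.1296  0.2532] [-3.142  0.    -0.121] F [-0.4  0.3  0.1] w 0.0683
MOVE cm [-12.95  -1.4    5.33] turn -0.001
52 178
```

View pics/w4c.png

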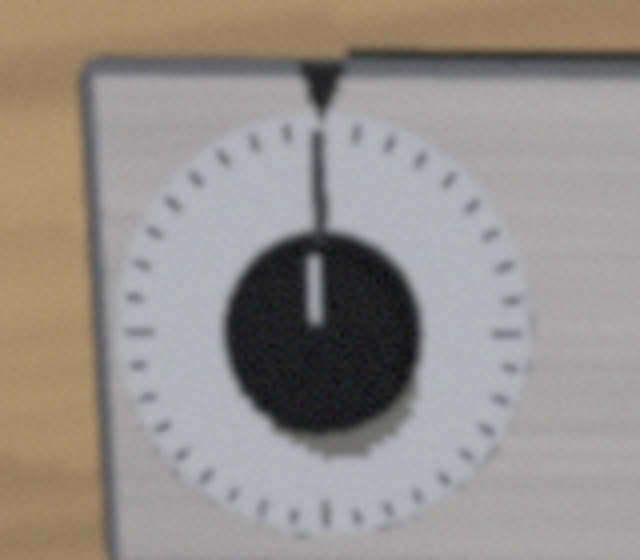

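The pointer is on the wedge to within about 1–2°. Now the right stapler.

>>> {"fn": "apply_moves", "kwargs": {"steps": [[-2,2,0,0],[-4,4,0,0],[-6,6,0,0],[-8,8.5,0,0],[-10,11,0,0],[-12,13.5,0,0],[-14,16,0,0],[-14.8,17,0,0],[-14.8,17,0,0],[-14.8,17,0,0]]}}

```text
clock: 14.37
position: [0.369, -0.2803, 0.2534]
tool_rot: [3.142, -0.0, -0.124]
force: [1.3, -0.1, 0.6]
grip_width: 0.0684
```

```bash
cat >> h.py <<'E'
def rect(f,uv,r=75,th=75):
    # min-area rect of the dark blob nearest uv (nothing below row 275 -> fingers)
    g=cv2.cvtColor(f['color'],cv2.COLOR_RGB2GRAY);g=cv2.GaussianBlur(g,(3,3),0);m=(g<th).astype('uint8')
    y0,x0=max(0,int(uv[1])-r),max(0,int(uv[0])-r);s=m[y0:int(uv[1])+r,x0:int(uv[0])+r]
    n,l,st,c=cv2.connectedComponentsWithStats(s);i=1+np.argmax(st[1:,4]);p=np.argwhere(l==i)[:,::-1].astype(np.float32)+[x0,y0]
    return cv2.boxPoints(cv2.minAreaRect(p.astype(np.float32))),st[i,4]
E
python3 - <<'E'
from h import *
f=look('wrist',dict(stapler1=0),2);save(f,'w5.png')
print(telemetry.observe()['position'])
d=cams.find_in('wrist','stapler1')[0];print(d)
b=d['box'];B,n=rect(f,(b[0]+b[2]/2,b[1]+b[3]/2));print(B.round(),n,[ray(f,u,.048)[:2].round(4) for u in B])
E
```

```text
stapler1 0.83 [281. 137.] [ 0.4079 -0.2894]
[ 0.3698882  -0.27936465  0.25332679]
{'box': [262.6, 85.5, 42.0, 105.3], 'score': 0.85}
[[260.  90.]
 [292.  86.]
 [305. 186.]
 [273. 190.]] 2947 [array([ 0.457 , -0.2755]), array([ 0.4569, -0.3047]), array([ 0.3614, -0.3071]), array([ 0.3611, -0.2753])]
```

View pics/w5.png

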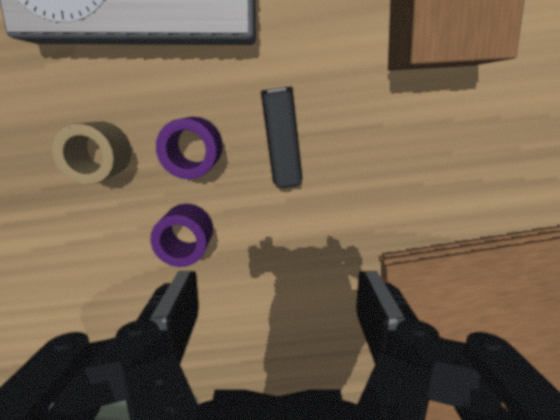

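Pixels: stapler arm from (277,88) to (289,188), purple rolls at (188,148) and (180,235), tan roll at (85,152).

>>> {"fn": "apply_moves", "kwargs": {"steps": [[2,0.3,4,-0.07],[3.9,0.6,8,-0.13],[3.9,0.6,12,-0.13],[3.9,0.6,16,-0.13],[3.9,0.6,20,-0.13],[3.9,0.6,22,-0.13],[3.9,0.6,23,-0.13],[3.9,0.6,23.9,-0.13],[3.9,0.6,23.9,-0.13],[3.9,0.6,23.9,-0.13]], "claw": 0.33}}

```text
clock: 15.35
position: [0.4079, -0.2908, 0.0152]
tool_rot: [3.141, -0.001, 0.007]
force: [-0.6, 0.3, 0.2]
grip_width: 0.0572
```

>>> {"fn": "apply_moves", "kwargs": {"steps": [[0,0,0,0],[0,0,0,0],[0,0,0,0],[0,0,0,0],[0,0,0,0],[0,0,-1,0],[0,0,-5,0],[0,0,-9,0],[0,0,-13,0],[0,0,-17,0]], "claw": 1, "force": 60}}

```text
clock: 16.18
position: [0.4066, -0.2904, 0.1872]
tool_rot: [3.142, -0.0, 0.007]
force: [1.0, -1.2, -2.1]
grip_width: 0.0278
```

```bash
python3 - <<'E'
from h import *
go(.48,.16,.30,.06)
E
```

```text
at [ 0.4066 -0.2904  0.1872] [ 3.142 -0.     0.007] F [ 1.  -1.2 -2.1] w 0.0278
MOVE cm [  7.66 -44.99 -11.28] turn -0.053
```

>>> {"fn": "apply_moves", "kwargs": {"steps": [[0,0,-3,0],[0,-3,-6,0],[0,-6,-9,0],[1,-9.5,-11.3,0],[2,-13,-11.3,0],[3,-16.5,-11.3,0],[4,-20,-11.3,0],[5,-23,-11.3,0],[6,-26,-11.3,0],[7,-29,-11.3,-0.053]]}}

```text
clock: 17.02
position: [0.4749, 0.0013, 0.2984]
tool_rot: [3.141, -0.001, 0.059]
force: [0.3, -0.9, -1.4]
grip_width: 0.0271
```

>>> {"fn": "apply_moves", "kwargs": {"steps": [[0.3,-3,0,0],[0.6,-6,0,0],[0.6,-9,0,0],[0.6,-12,0,0],[0.6,-14,0,0],[0.6,-15.5,0,0],[0.6,-16,0,0],[0.6,-16,0,0],[0.6,-16,0,0],[0.6,-16,0,0]]}}

```text
clock: 17.85
position: [0.4717, 0.1586, 0.2975]
tool_rot: [3.141, -0.0, 0.058]
force: [-0.0, -0.3, -1.8]
grip_width: 0.0271
```

```bash
python3 - <<'E'
from h import *
f=look('wrist',dict(case_in=.045,case_hinge=.0695,shell_lug=.2,stapler1=0),2);save(f,'w6.png')
f=look('wrist',dict(case_in=.045,case_hinge=.0695),2);go(.56,.07,.2,.06)
E
```

```text
case_in 0.57 [262.  91.] [0.5584 0.1792]
case_hinge 0.92 [258.  15.] [0.6242 0.1846]
stapler1 0.86 [186. 228.] [0.3819 0.2736]
stapler1 0.76 [278. 263.] [0.3391 0.1501]
case_in 0.66 [261.  87.] [0.5619 0.1811]
case_hinge 0.97 [260.  13.] [0.6261 0.1843]
at [0.4717 0.1596 0.2973] [ 3.142 -0.     0.059] F [-0.8  0.1 -2.6] w 0.027
MOVE cm [8.28 9.47 9.73] turn -0.001
```

View pics/w6.png

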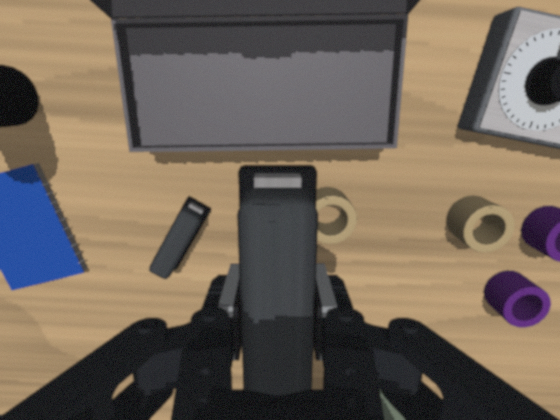

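```bash
python3 - <<'E'
from h import *
f=grab('wrist')
L,Rr,BL,BR=[ray(f,u,.069)[:2] for u in [(130,151),(398,147),(115,20),(406,17)]]
print(L,Rr,BL,BR)
d=L-Rr;yaw=np.arctan2(-d[0],d[1]);x=np.array([np.cos(yaw),np.sin(yaw)]);y=np.array([-x[1],x[0]])
print('yaw',yaw,'w',np.linalg.norm(d),np.linalg.norm(BL-BR)); C=(L+Rr)/2+.062*x;print('C',C, 'C2',(L+Rr+BL+BR)/4)
print(np.arctan2(*(-(BL-BR)[:1].tolist(),)[0],(BL-BR)[1]) if 0 else '')
E
```

```text
[0.49057175 0.31380263] [0.51091217 0.03672181] [0.61217926 0.31965307] [0.63044509 0.04862731]
yaw 0.07327823772111783 w 0.27782640555613686 0.27164058542648745
C [0.56257557 0.17980141] C2 [0.56102707 0.17970121]
```

>>> {"fn": "apply_moves", "kwargs": {"steps": [[2.5,2,0,-0.01],[5,4,1,-0.01],[7.5,6.5,2,-0.01],[9.3,8,5,-0.01],[9.3,8,9,-0.01],[9.3,8,13,-0.01],[9.3,8,17,-0.01],[9.3,8,20,-0.01],[9.3,8,22.5,-0.01],[9.3,8,23.6,-0.01]]}}

```text
clock: 19.13
position: [0.5679, 0.0852, 0.0588]
tool_rot: [3.141, 0.004, 0.07]
force: [-15.8, -7.5, 89.4]
grip_width: 0.027
```

>>> {"fn": "apply_moves", "kwargs": {"steps": [[0,0,0,0],[0,0,0,0],[0,0,0,0],[0,0,0,0],[0,0,0,0],[0,0,-2,0],[0,0,-6,0],[0,0,-10,0],[0,0,-14,0],[0,0,-18,0]], "claw": 0.4}}

```text
clock: 19.97
position: [0.5688, 0.0855, 0.2438]
tool_rot: [-3.141, -0.0, 0.07]
force: [0.8, 0.2, 0.7]
grip_width: 0.0514
```

```bash
python3 - <<'E'
from h import *
go(.35,.26,.27,-.5)
f=look('top',dict(stapler1=0,roll1=0),5);save(f,'t2.png')
E
```

```text
at [0.5688 0.0855 0.2438] [-3.141 -0.     0.07 ] F [0.8 0.2 0.7] w 0.0514
MOVE cm [-20.61 -18.94  -2.63] turn 0.57
stapler1 0.56 [178. 244.] [0.3769 0.2822]
roll1 0.67 [340. 231.] [ 0.421  -0.2001]
roll1 0.38 [245. 231.] [0.4188 0.0846]
```

>>> {"fn": "apply_moves", "kwargs": {"steps": [[-2.5,-2.6,-1,0.06],[-5,-5.2,-1,0.12],[-7.5,-7.8,-1,0.18],[-10,-10.4,-1,0.24],[-12.5,-13,-1,0.3],[-15,-15.6,-1,0.36],[-17.5,-18.2,-1,0.42],[-20,-20.8,-1,0.48],[-21.1,-22.3,-1,0.52],[-21.1,-22.3,-1,0.52]]}}

```text
clock: 20.95
position: [0.4054, 0.2294, 0.2407]
tool_rot: [3.115, 0.012, -0.329]
force: [0.0, 0.6, -0.6]
grip_width: 0.0514
```

```bash
python3 - <<'E'
from h import *
f=look('wrist',dict(stapler1=0),2);save(f,'w7.png')
d=cams.find_in('wrist','stapler1')[0];print(d)
b=d['box'];B,n=rect(f,(b[0]+b[2]/2,b[1]+b[3]/2));W=[ray(f,u,.048)[:2].round(4) for u in B];print(B.round(),n,W,np.mean(W,0))
v=np.array(W);e=[v[1]-v[0],v[2]-v[1]];e=max(e,key=np.linalg.norm);print('yaw',np.arctan2(e[1],e[0]))
yaw=(np.arctan2(e[1],e[0])+np.pi/2)%np.pi-np.pi/2
c=np.mean(W,0);go(c[0],c[1],.016,yaw)
E
```

```text
stapler1 0.82 [241. 211.] [0.3753 0.2766]
{'box': [222.3, 163.1, 38.6, 104.4], 'score': 0.68}
[[218. 263.]
 [230. 166.]
 [263. 170.]
 [251. 267.]] 2882 [array([0.3438, 0.3103]), array([0.4339, 0.2621]), array([0.4199, 0.2338]), array([0.3279, 0.2796])] [0.381375 0.27145 ]
yaw -0.49122380419038025
at [0.405  0.2305 0.2408] [ 3.115  0.012 -0.324] F [ 0.2 -0.3  0.5] w 0.051
MOVE cm [-3.29 -3.74 22.42] turn 0.167
```

View pics/w7.png

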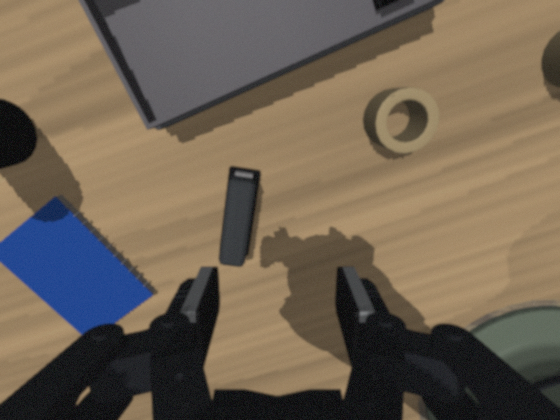

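```bash
python3 - <<'E'
from h import *
s=telemetry.observe();print(np.round(s['qpos'],3),s['tool_rot'],s['position'])
E
```

```text
[-0.728  0.272  0.097  1.975 -0.025  0.924 -2.514] [ 3.11451004  0.01154891 -0.32393315] [0.40502701 0.23046124 0.24076863]
```

>>> {"fn": "apply_moves", "kwargs": {"steps": [[0,0,0,-0.12],[0,0,0,-0.24],[0,0,0,-0.36],[0,0,0,-0.48],[0,0,0,-0.6],[0,0,0,-0.72],[0,0,0,-0.84],[0,0,0,-0.96],[0,0,0,-1.08],[0,0,0,-1.2]]}}

```text
clock: 21.93
position: [0.4067, 0.2283, 0.2411]
tool_rot: [-3.14, 0.028, 0.877]
force: [0.4, -0.7, -0.3]
grip_width: 0.0512
```

>>> {"fn": "apply_moves", "kwargs": {"steps": [[0,0,0,-0.12],[0,0,0,-0.24],[0,0,0,-0.36],[0,0,0,-0.48],[0,0,0,-0.6],[0,0,0,-0.72],[0,0,0,-0.84],[0,0,0,-0.96],[0,0,0,-1.08],[0,0,0,-1.2]]}}

```text
clock: 22.77
position: [0.4067, 0.2283, 0.2413]
tool_rot: [-3.115, 0.009, 2.077]
force: [0.4, -0.3, -0.4]
grip_width: 0.0513
```

```bash
python3 - <<'E'
from h import *
s=telemetry.observe();print(np.round(s['qpos'],3))
go(.379,.273,.016,2.65)
E
```

```text
[-0.359  0.287 -0.345  1.957  0.123  0.945 -0.26 ]
at [0.4067 0.2283 0.2413] [-3.115  0.009  2.077] F [ 0.4 -0.3 -0.4] w 0.0513
MOVE cm [ 5.45  0.34 22.48] turn -0.573
```

>>> {"fn": "apply_moves", "kwargs": {"steps": [[1.5,0.1,0,-0.12],[3,0.2,0,-0.24],[4.5,0.3,0,-0.36],[5.45,0.34,3,-0.48],[5.45,0.34,7,-0.573],[5.45,0.34,11,-0.573],[5.45,0.34,15,-0.573],[5.45,0.34,18,-0.573],[5.45,0.34,20,-0.573],[5.45,0.34,20,-0.573]], "claw": 0.3}}

```text
clock: 23.6
position: [0.3777, 0.273, 0.0376]
tool_rot: [-3.111, -0.011, 2.644]
force: [-0.4, -0.5, -0.3]
grip_width: 0.0596
```

```bash
python3 - <<'E'
from h import *
s=telemetry.observe();print(np.round(s['qpos'],3))
go(.379,.273,.016,2.65)
print(rot(s['tool_rot'])[:,2])
E
```

```text
[-0.498  0.633 -0.335  2.104  0.414  0.501 -0.072]
at [0.3777 0.273  0.0376] [-3.111 -0.011  2.644] F [-0.4 -0.5 -0.3] w 0.0596
MOVE cm [-0.14  0.12  2.15] turn -0.006
[-0.02446714 -0.02186274 -0.99946155]
```

>>> {"fn": "apply_moves", "kwargs": {"steps": [[0,0,1,0],[0,0,2.1,0],[0,0,2.1,0],[0,0,2.1,0],[0,0,2.1,0],[0,0,2.1,0],[0,0,2.1,0],[0,0,2.1,0],[0,0,2.1,0],[0,0,2.1,0]]}}

```text
clock: 24.43
position: [0.3785, 0.2743, 0.0198]
tool_rot: [-3.114, -0.007, 2.645]
force: [-0.4, 0.3, 0.1]
grip_width: 0.0598
```

>>> {"fn": "apply_moves", "kwargs": {"steps": [[0,0,0,0],[0,0,0,0],[0,0,0,0],[0,0,0,0],[0,0,0,0],[0,0,0,0],[0,0,-3,0],[0,0,-7,0],[0,0,-11,0],[0,0,-15,0]], "claw": 1, "force": 60}}

```text
clock: 25.27
position: [0.3807, 0.2771, 0.1712]
tool_rot: [-3.113, -0.008, 2.646]
force: [1.1, 1.4, -2.0]
grip_width: 0.0268
```

```bash
python3 - <<'E'
from h import *
x=np.array([np.cos(.07),np.sin(.07)]);y=np.array([-x[1],x[0]]);C=np.array([.562,.18])
print(C+.092*y); p=C+.092*y; go(p[0],p[1],.17,.07+np.pi)
E
```

```text
[0.55556526 0.27177469]
at [0.3807 0.2771 0.1712] [-3.113 -0.008  2.646] F [ 1.1  1.4 -2. ] w 0.0268
MOVE cm [-15.64   7.85  -0.23] turn -0.566
```

>>> {"fn": "apply_moves", "kwargs": {"steps": [[-2,1,-1,-0.07],[-5,2.5,-1,-0.14],[-8,4,-1,-0.22],[-11,5.5,-1,-0.3],[-14,7,-1,-0.38],[-15.6,7.85,-1,-0.46],[-15.6,7.85,-1,-0.566],[-15.6,7.85,-1,-0.566],[-15.6,7.85,-1,-0.566],[-15.6,7.85,-1,-0.566]]}}

```text
clock: 26.1
position: [0.5554, 0.2723, 0.1763]
tool_rot: [-3.122, -0.021, -3.075]
force: [0.1, 1.1, -2.7]
grip_width: 0.0268
```

```bash
python3 - <<'E'
from h import *
f=grab('wrist');save(f,'w8.png')
go(.5556,.272,.068,.07+np.pi)
E
```

```text
at [0.5555 0.2724 0.1765] [-3.122 -0.021 -3.074] F [-0.8  0.9 -2.6] w 0.0273
MOVE cm [-0.23  0.17 10.85] turn -0.003
```

View pics/w8.png

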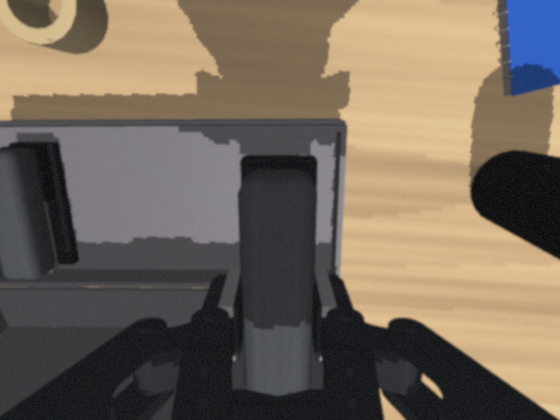

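>>> {"fn": "apply_moves", "kwargs": {"steps": [[-0.1,0.1,2,0],[-0.2,0.2,5,0],[-0.2,0.2,7.5,0],[-0.2,0.2,9,0],[-0.2,0.2,9.8,0],[-0.2,0.2,10.2,0],[-0.2,0.2,10.5,0],[-0.2,0.2,10.8,0],[-0.2,0.2,10.8,0],[-0.2,0.2,10.8,0]]}}

```text
clock: 26.98
position: [0.5562, 0.2723, 0.069]
tool_rot: [-3.122, -0.02, -3.072]
force: [-0.4, -0.2, -2.0]
grip_width: 0.0271
```

>>> {"fn": "apply_moves", "kwargs": {"steps": [[0,0,0,0],[0,0,0,0],[0,0,0,0],[0,0,0,0],[0,0,0,0],[0,0,-2,0],[0,0,-6,0],[0,0,-10,0],[0,0,-14,0],[0,0,-14,0]], "claw": 0.43}}

```text
clock: 27.82
position: [0.5609, 0.277, 0.2159]
tool_rot: [-3.126, -0.012, -3.072]
force: [0.2, 1.5, -0.3]
grip_width: 0.0483
```

```bash
python3 - <<'E'
from h import *
s=telemetry.observe();print(np.round(s['qpos'],2))
f=look('top',dict(stapler1=0,roll1=0),5)
f=look('scene',dict(stapler1=0,roll1=0),5);save(f,'s2.png')
go(.42,.09,.2,1.64)
E
```

```text
[-0.19  0.6  -0.56  1.58  0.35  1.09  0.8 ]
stapler1 0.87 [244. 183.] [0.5652 0.0925]
stapler1 0.53 [200. 136.] [0.7097 0.2292]
roll1 0.59 [290. 230.] [ 0.4234 -0.0484]
roll1 0.5 [340. 235.] [ 0.4108 -0.1979]
roll1 0.49 [332. 267.] [ 0.3136 -0.1739]
stapler1 0.94 [311. 212.] [0.535  0.1315]
stapler1 0.46 [337. 185.] [0.5144 0.314 ]
roll1 0.79 [280. 205.] [0.4264 0.0902]
roll1 0.69 [219. 245.] [ 0.409  -0.1915]
roll1 0.64 [204. 232.] [ 0.3294 -0.1833]
roll1 0.58 [250. 226.] [ 0.4213 -0.0585]
at [0.5581 0.2747 0.2071] [-3.121 -0.022 -3.072] F [-0.6  1.5  0.2] w 0.0485
MOVE cm [ 15.04 -17.44   1.4 ] turn -1.571
```

>>> {"fn": "apply_moves", "kwargs": {"steps": [[0,-1,-2,0.12],[1,-3,-4,0.24],[3,-6,-4,0.36],[5,-9,-4,0.48],[7.5,-12,-4,0.6],[10,-15,-4,0.72],[12.5,-18,-4,0.84],[14.5,-21,-4,0.96],[15.4,-22.5,-4,1.08],[15.4,-22.5,-4,1.2]], "claw": 0}}

```text
clock: 28.95
position: [0.4195, 0.0372, 0.2555]
tool_rot: [-3.113, 0.012, 2.001]
force: [1.5, 0.6, 0.8]
grip_width: 0.0853
```

>>> {"fn": "apply_moves", "kwargs": {"steps": [[0,0,0,0.12],[0,0,0,0.24],[0,0,0,0.37],[0,0,0,0.37],[0,0,0,0.37],[0,0,0,0.37],[0,0,0,0.37],[0,0,0,0.37],[0,0,0,0.37],[0,0,0,0.37]]}}

```text
clock: 29.78
position: [0.4214, 0.0408, 0.2558]
tool_rot: [-3.121, 0.019, 1.642]
force: [-0.4, -0.2, -0.6]
grip_width: 0.0853
```

```bash
python3 - <<'E'
from h import *
s=telemetry.observe();print(np.round(s['qpos'],2),s['position'],s['tool_rot'])
f=look('wrist',dict(roll1=0,case_in=.045,stapler1=.045),4);save(f,'w9.png')
E
```

```text
[-0.01  0.19 -0.28  2.04  0.08  0.94 -0.26] [0.4214236  0.04076182 0.25577925] [-3.12078351  0.01943001  1.64208465]
roll1 0.93 [273. 240.] [ 0.418 -0.049]
roll1 0.74 [260. 341.] [ 0.4111 -0.1974]
roll1 0.67 [282. 119.] [0.4183 0.0939]
roll1 0.63 [192. 316.] [ 0.3192 -0.1655]
case_in 0.56 [450.  36.] [0.5618 0.1785]
stapler1 0.56 [436. 142.] [0.5693 0.0853]
```

View pics/w9.png

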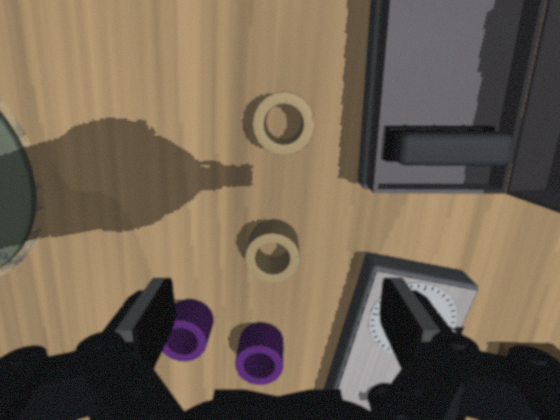

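```bash
python3 - <<'E'
from h import *
go(.418,.094,.013,1.642)
E
```

```text
at [0.4214 0.0408 0.2558] [-3.121  0.019  1.642] F [-0.4 -0.8 -0.3] w 0.0853
MOVE cm [ 5.8   0.53 24.17] turn -0.0
```

>>> {"fn": "apply_moves", "kwargs": {"steps": [[2.5,0.3,3,0],[5,0.5,6,0],[5.8,0.5,10,0],[5.8,0.5,14,0],[5.8,0.5,18,0],[5.8,0.5,21,0],[5.8,0.5,23,0],[5.8,0.5,24,0],[5.8,0.5,24.2,0],[5.8,0.5,24.2,0]]}}

```text
clock: 30.82
position: [0.4174, 0.094, 0.0123]
tool_rot: [-3.12, 0.02, 1.642]
force: [0.5, -0.1, 0.6]
grip_width: 0.0854
```

>>> {"fn": "apply_moves", "kwargs": {"steps": [[0,0,0,0],[0,0,0,0],[0,0,0,0],[0,0,0,0],[0,0,0,0],[0,0,0,0],[0,0,-3,0],[0,0,-7,0],[0,0,-11,0],[0,0,-15,0]], "claw": 1, "force": 40}}

```text
clock: 31.65
position: [0.4201, 0.097, 0.1652]
tool_rot: [-3.121, 0.019, 1.641]
force: [1.7, 0.2, -1.2]
grip_width: 0.0598
```

```bash
python3 - <<'E'
from h import *
x=np.array([np.cos(.07),np.sin(.07)]);y=np.array([-x[1],x[0]]);C=np.array([.562,.18])
p=C+.035*y;go(p[0],p[1],.17,1.642)
E
```

```text
at [0.4201 0.097  0.1652] [-3.121  0.019  1.641] F [ 1.7  0.2 -1.2] w 0.0598
MOVE cm [10.76 14.73 -0.98] turn -0.001
```

>>> {"fn": "apply_moves", "kwargs": {"steps": [[2,3,-1,0],[4,6,-1,0],[6,9,-1,0],[8,11.5,-1,0],[10.8,14.7,-1,0],[10.8,14.7,-1,0],[10.8,14.7,-1,0],[10.8,14.7,-1,0],[10.8,14.7,-1,0],[10.8,14.7,-1,0]]}}

```text
clock: 32.48
position: [0.5595, 0.2144, 0.168]
tool_rot: [-3.121, 0.02, 1.641]
force: [-0.3, 0.1, 0.3]
grip_width: 0.0597
```

```bash
python3 - <<'E'
from h import *
go(.5596,.215,.061,1.642)
f=look('top',dict(stapler1=.045,roll1=0),4)
f=look('scene',dict(stapler1=.045,roll1=0),4)
f=look('wrist',dict(stapler1=.045,roll1=.045),4);save(f,'w10.png')
E
```

```text
at [0.5595 0.2144 0.168 ] [-3.121  0.02   1.641] F [-0.3  0.1  0.3] w 0.0597
MOVE cm [ 0.27  0.23 10.7 ] turn -0.001
stapler1 0.63 [112. 246.] [0.369  0.4601]
stapler1 0.58 [247. 180.] [0.5651 0.0794]
roll1 0.83 [329. 268.] [ 0.3112 -0.1661]
roll1 0.61 [290. 232.] [ 0.4184 -0.0511]
roll1 0.55 [338. 233.] [ 0.4147 -0.1935]
stapler1 0.92 [312. 210.] [0.5605 0.097 ]
stapler1 0.52 [336. 186.] [0.5437 0.2598]
roll1 0.9 [333. 169.] [0.4416 0.3888]
roll1 0.75 [218. 247.] [ 0.4145 -0.2025]
roll1 0.58 [250. 227.] [ 0.4254 -0.0623]
roll1 0.53 [204. 230.] [ 0.3207 -0.1721]
stapler1 0.77 [276. 122.] [0.5531 0.2745]
roll1 0.9 [276. 272.] [0.5611 0.154 ]
roll1 0.6 [139. 402.] [0.4387 0.0028]
```

View pics/w10.png

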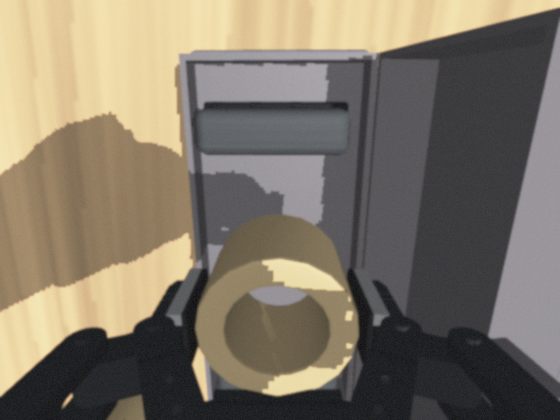

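>>> {"fn": "apply_moves", "kwargs": {"steps": [[0.1,0.1,3,0],[0.3,0.2,6,0],[0.3,0.2,8,0],[0.3,0.2,9.2,0],[0.3,0.2,9.8,0],[0.3,0.2,10.2,0],[0.3,0.2,10.5,0],[0.3,0.2,10.7,0],[0.3,0.2,10.7,0],[0.3,0.2,10.7,0]]}}

```text
clock: 33.77
position: [0.5598, 0.2163, 0.0611]
tool_rot: [-3.122, 0.019, 1.641]
force: [0.3, -0.1, -1.2]
grip_width: 0.0595
```

>>> {"fn": "apply_moves", "kwargs": {"steps": [[0,0,0,0],[0,0,0,0],[0,0,0,0],[0,0,0,0],[0,0,0,0],[0,0,-2,0],[0,0,-6,0],[0,0,-10,0],[0,0,-14,0],[0,0,-14,0]], "claw": 0.2}}

```text
clock: 34.6
position: [0.5649, 0.2206, 0.2079]
tool_rot: [-3.13, 0.016, 1.641]
force: [0.6, 0.8, 0.3]
grip_width: 0.0682
```

```bash
python3 - <<'E'
from h import *
go(.419,-.05,.2,1.642)
E
```

```text
at [0.5649 0.2206 0.2079] [-3.13   0.016  1.641] F [0.6 0.8 0.3] w 0.0682
MOVE cm [-25.96 -16.43   1.39] turn -0.001
```

>>> {"fn": "apply_moves", "kwargs": {"steps": [[-2.5,-1.6,0,0],[-5.5,-3.5,0,0],[-8.5,-5.5,0,0],[-11.5,-7.5,0,0],[-14.5,-9.3,0,0],[-17.5,-11,0,0],[-20.5,-13,0,0],[-23.5,-15,0,0],[-26,-16.4,0,0],[-26,-16.4,0,0]], "claw": 0}}

```text
clock: 35.43
position: [0.4145, -0.0563, 0.209]
tool_rot: [-3.12, 0.021, 1.636]
force: [-0.7, -1.0, 0.4]
grip_width: 0.0855
```

```bash
python3 - <<'E'
from h import *
go(.418,-.05,.013,1.642)
f=look('top',dict(roll1=0),4)
f=look('wrist',dict(roll1=0),4)
E
```

```text
at [ 0.4145 -0.0563  0.209 ] [-3.12   0.021  1.636] F [-0.7 -1.   0.4] w 0.0855
MOVE cm [ 1.02  0.82 19.57] turn -0.006
roll1 0.92 [200. 182.] [0.5643 0.2246]
roll1 0.55 [341. 235.] [ 0.4109 -0.2012]
roll1 0.87 [185. 271.] [ 0.3186 -0.1668]
roll1 0.6 [281. 177.] [ 0.4176 -0.0526]
roll1 0.55 [267. 300.] [ 0.4115 -0.1959]
```

>>> {"fn": "apply_moves", "kwargs": {"steps": [[0.3,0.3,3,0],[0.6,0.5,6,0],[0.6,0.5,9,0],[0.6,0.5,11,0],[0.6,0.5,12,0],[0.6,0.5,12,0],[0.6,0.5,12,0],[0.6,0.5,12,0],[0.6,0.5,12,0],[0.6,0.5,12,0]]}}

```text
clock: 36.47
position: [0.4197, -0.0478, 0.0894]
tool_rot: [-3.122, 0.02, 1.641]
force: [-0.4, 0.8, -0.4]
grip_width: 0.0851
```

```bash
python3 - <<'E'
from h import *
go(.418,-.051,.013,1.642)
E
```

```text
at [ 0.4197 -0.0478  0.0894] [-3.122  0.02   1.641] F [-0.4  0.8 -0.4] w 0.0851
MOVE cm [-0.16 -0.05  7.65] turn -0.001
```

>>> {"fn": "apply_moves", "kwargs": {"steps": [[-0.2,0,3,0],[-0.2,0,6,0],[-0.2,0,7.6,0],[-0.2,0,7.6,0],[-0.2,0,7.6,0],[-0.2,0,7.6,0],[-0.2,0,7.6,0],[-0.2,0,7.6,0],[-0.2,0,7.6,0],[-0.2,0,7.6,0]]}}

```text
clock: 37.3
position: [0.4182, -0.0515, 0.0132]
tool_rot: [-3.122, 0.02, 1.641]
force: [-0.6, -0.4, -0.7]
grip_width: 0.0856
```

>>> {"fn": "apply_moves", "kwargs": {"steps": [[0,0,0,0],[0,0,0,0],[0,0,0,0],[0,0,0,0],[0,0,0,0],[0,0,0,0],[0,0,-3,0],[0,0,-7,0],[0,0,-11,0],[0,0,-15,0]], "claw": 1, "force": 40}}

```text
clock: 38.13
position: [0.42, -0.0481, 0.1644]
tool_rot: [-3.12, 0.019, 1.642]
force: [1.4, 0.2, -0.9]
grip_width: 0.0598
```

```bash
python3 - <<'E'
from h import *
x=np.array([np.cos(.07),np.sin(.07)]);y=np.array([-x[1],x[0]]);C=np.array([.562,.18])
p=C-.036*y;print(p);go(p[0],p[1],.175,1.642)
E
```

```text
[0.56451794 0.14408816]
at [ 0.42   -0.0481  0.1644] [-3.12   0.019  1.642] F [ 1.4  0.2 -0.9] w 0.0598
MOVE cm [18.12 15.75 -1.75] turn -0.0
```

>>> {"fn": "apply_moves", "kwargs": {"steps": [[3,2.6,-2,0],[6,5.2,-2,0],[9,7.8,-2,0],[12,10.4,-2,0],[15,13,-2,0],[18,15.7,-2,0],[18.1,15.75,-2,0],[18.1,15.75,-2,0],[18.1,15.75,-2,0],[18.1,15.75,-2,0]]}}

```text
clock: 38.97
position: [0.565, 0.1425, 0.1758]
tool_rot: [-3.12, 0.02, 1.64]
force: [0.4, 0.5, -0.5]
grip_width: 0.0598
```

```bash
python3 - <<'E'
from h import *
go(.5645,.144,.061,1.642)
f=look('wrist',dict(stapler1=.045,roll1=.045),4);save(f,'w11.png')
E
```

```text
at [0.565  0.1425 0.1758] [-3.12  0.02  1.64] F [ 0.4  0.5 -0.5] w 0.0598
MOVE cm [ 0.38  0.21 11.47] turn -0.002
stapler1 0.71 [277.  14.] [0.5537 0.2725]
roll1 0.96 [277. 264.] [0.5667 0.0841]
```

View pics/w11.png

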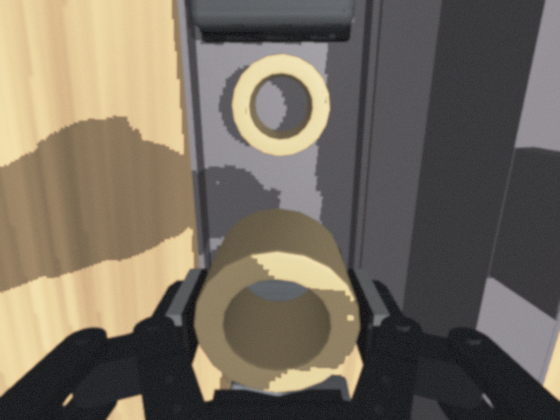

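Roll A stands well in the case at (280,105), and the left stapler is above it at (275,15). There is room for roll B, so I'll lower it.

>>> {"fn": "apply_moves", "kwargs": {"steps": [[0.1,0.1,3,0],[0.3,0.2,6,0],[0.4,0.2,8.5,0],[0.4,0.2,10,0],[0.4,0.2,10.6,0],[0.4,0.2,11,0],[0.4,0.2,11.3,0],[0.4,0.2,11.5,0],[0.4,0.2,11.5,0],[0.4,0.2,11.5,0]]}}

```text
clock: 39.95
position: [0.5653, 0.1454, 0.0615]
tool_rot: [-3.122, 0.019, 1.641]
force: [0.1, 0.2, -1.2]
grip_width: 0.0598
```

>>> {"fn": "apply_moves", "kwargs": {"steps": [[0,0,0,0],[0,0,0,0],[0,0,0,0],[0,0,0,0],[0,0,0,0],[0,0,-2,0],[0,0,-6,0],[0,0,-10,0],[0,0,-14,0],[0,0,-14,0]], "claw": 0.2}}

```text
clock: 40.78
position: [0.5704, 0.1496, 0.2081]
tool_rot: [-3.13, 0.017, 1.641]
force: [1.5, 0.7, 0.4]
grip_width: 0.0683
```

```bash
python3 - <<'E'
from h import *
go(.5,.17,.32,1.642)
f=look('top',dict(stapler1=.045,roll1=.045,shell_lug=.2),4);save(f,'t3.png')
f=look('scene',dict(shell_lug=.2),4);save(f,'s3.png')
a=cv2.imread('pics/t3.png')[110:220,130:290];b=cv2.imread('pics/s3.png')[130:260,260:400]
cv2.imwrite('pics/c3.png',np.hstack([cv2.resize(a,(400,275),interpolation=3),cv2.resize(b,(296,275),interpolation=3)]))
E
```

```text
at [0.5704 0.1496 0.2081] [-3.13   0.017  1.641] F [1.5 0.7 0.4] w 0.0683
MOVE cm [  2.34  -7.01 -11.15] turn -0.001
stapler1 0.61 [181. 181.] [0.5598 0.2701]
stapler1 0.47 [355. 174.] [ 0.587  -0.2382]
roll1 0.78 [341. 235.] [ 0.4081 -0.1958]
roll1 0.7 [330. 181.] [ 0.5643 -0.165 ]
roll1 0.53 [332. 266.] [ 0.3188 -0.1687]
shell_lug 0.7 [351. 168.] [0.635  0.1963]
shell_lug 0.47 [273. 239.] [ 0.6637 -0.2126]
```

View pics/c3.png

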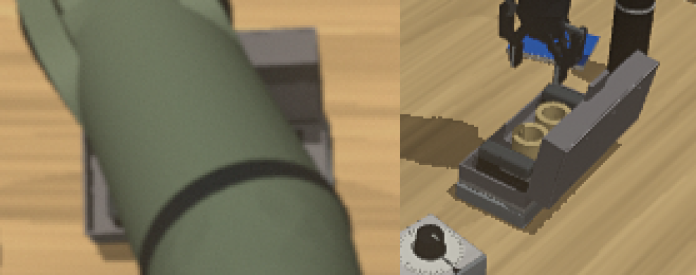

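All four items are in the case. Now the shell: I'll hook behind the lug with shut fingers at yaw π+0.07, so the camera faces the lug.

>>> {"fn": "apply_moves", "kwargs": {"steps": [[0,0,-3,-0.12],[0,0,-6,-0.24],[0,0,-9,-0.36],[0,0,-11,-0.48],[0,0,-11,-0.6],[0,0,-11,-0.72],[0,0,-11,-0.84],[0,0,-11,-0.96],[0,0,-11,-1.08],[0,0,-11,-1.2]], "claw": 1, "force": 40}}

```text
clock: 41.92
position: [0.5696, 0.1505, 0.3096]
tool_rot: [-3.115, -0.014, 2.847]
force: [-0.1, 0.5, -0.5]
grip_width: 0.0001
```

>>> {"fn": "apply_moves", "kwargs": {"steps": [[0,0,0,-0.12],[0,0,0,-0.24],[0,0,0,-0.37],[0,0,0,-0.37],[0,0,0,-0.37],[0,0,0,-0.37],[0,0,0,-0.37],[0,0,0,-0.37],[0,0,0,-0.37],[0,0,0,-0.37]]}}

```text
clock: 42.75
position: [0.5697, 0.1507, 0.3107]
tool_rot: [-3.122, -0.021, -3.073]
force: [-0.1, -0.6, -0.0]
grip_width: 0.0004
```

```bash
python3 - <<'E'
from h import *
s=telemetry.observe();print(np.round(s['qpos'],2))
go(.684,.188,.29,3.21-2*np.pi)
f=look('wrist',dict(shell_lug=.206,case_hinge=.0695,roll1=.045,stapler1=.045),4)
E
```

```text
[ 0.09  0.47 -0.67  1.55  0.31  1.25  1.01]
at [0.5697 0.1507 0.3107] [-3.122 -0.021 -3.073] F [-0.1 -0.6 -0. ] w 0.0004
MOVE cm [-11.7    2.97   1.77] turn 0.0
shell_lug 0.57 [317. 312.] [0.6492 0.1857]
case_hinge 0.91 [306. 223.] [0.62   0.1821]
roll1 0.79 [339. 171.] [0.5611 0.2163]
roll1 0.69 [227. 167.] [0.5665 0.0866]
roll1 0.56 [276. 170.] [0.5658 0.1445]
stapler1 0.88 [389. 166.] [0.5511 0.273 ]
stapler1 0.81 [227. 171.] [0.571  0.0868]
```

>>> {"fn": "apply_moves", "kwargs": {"steps": [[-2,0.5,0,0],[-4,1,0,0],[-6,1.5,0,0],[-8,2,0,0],[-10,2.5,0,0],[-11.7,3,0,0],[-11.7,3,0,0],[-11.7,3,0,0],[-11.7,3,1.5,0],[-11.7,3,1.5,0]]}}

```text
clock: 43.83
position: [0.683, 0.1877, 0.2908]
tool_rot: [-3.121, -0.023, -3.072]
force: [-0.5, -0.8, -0.8]
grip_width: -0.0001
```

```bash
python3 - <<'E'
from h import *
go(.684,.188,.1985,3.21-2*np.pi)
f=look('wrist',dict(shell_lug=.206,case_hinge=.0695),4);save(f,'w12.png')
E
```

```text
at [0.683  0.1877 0.2908] [-3.121 -0.023 -3.072] F [-0.5 -0.8 -0.8] w -0.0001
MOVE cm [-0.31  0.21  9.23] turn 0.001
shell_lug 0.75 [279. 174.] [0.6505 0.1845]
case_hinge 0.73 [282. 119.] [0.6197 0.1841]
```

View pics/w12.png

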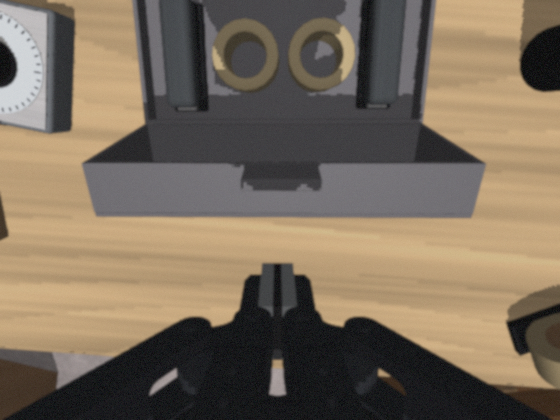

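```bash
python3 - <<'E'
from h import *
f=grab('wrist')
for u,z in [((280,163),.1915),((280,215),.184),((280,188),.192),((280,188),.221),((280,165),.221),((243,188),.221),((320,188),.221)]: print(u,z,ray(f,u,z).round(4))
for X in (.672,.684): print(proj(f,[X,.188,.1985]))
h=np.array([.622,.184])
xc=np.array([np.cos(.07),np.sin(.07)])
w=.011
for th in np.r_[1.6,1.4:-.01:-.2]:
    c,s=np.cos(th),np.sin(th);r1=.128+2*w*c;o=.008
    x1=-c*r1+s*o;z=s*r1+c*o
    p=h+(x1+w)*xc;print(round(th,2),p.round(4),round(z+.0695,4))
E
```

```text
(280, 163) 0.1915 [0.6467 0.1853 0.1915]
(280, 215) 0.184 [0.6866 0.188  0.184 ]
(280, 188) 0.192 [0.6643 0.1865 0.192 ]
(280, 188) 0.221 [0.6579 0.1864 0.221 ]
(280, 165) 0.221 [0.6435 0.1854 0.221 ]
(243, 188) 0.221 [0.6595 0.1634 0.221 ]
(320, 188) 0.221 [0.6561 0.2112 0.221 ]
[281.24253301 201.03228435]
[280.02126419 217.48874297]
1.6 [0.6447 0.1856] 0.1966
1.4 [0.6185 0.1838] 0.2007
1.2 [0.5913 0.1818] 0.1991
1.0 [0.5643 0.18  ] 0.1915
0.8 [0.5391 0.1782] 0.1779
0.6 [0.5171 0.1766] 0.1586
0.4 [0.4999 0.1754] 0.1346
0.2 [0.4883 0.1746] 0.1071
0.0 [0.4833 0.1743] 0.0775
```

>>> {"fn": "apply_moves", "kwargs": {"steps": [[0.3,0.1,0,0],[0.5,0.2,1,0],[0.5,0.2,3,0],[0.5,0.2,5,0],[0.5,0.2,7,0],[0.5,0.2,8,0],[0.5,0.2,8.8,0],[0.5,0.2,9.2,0],[0.5,0.2,9.2,0],[0.5,0.2,9.2,0]]}}

```text
clock: 44.87
position: [0.6774, 0.1883, 0.2015]
tool_rot: [-3.122, -0.02, -3.072]
force: [-0.4, -0.1, 0.2]
grip_width: -0.0001
```

```bash
python3 - <<'E'
from h import *
go(.676,.187,.1985)
s=telemetry.observe();M=rot(s['tool_rot']);p0=np.array(s['position'])
h=np.array([.621,.184]);xc=np.array([np.cos(.07),np.sin(.07)]);w=.011
for th in [1.7,1.6,1.5,1.4,1.3,1.2,1.1,1,.9,.8,.7,.6,.5,.4,.3,.2,.1,0]:
    c,s_=np.cos(th),np.sin(th);r1=.129+2*w*max(c,0);o=.007
    p=np.r_[h+(-c*r1+s_*o+w)*xc,s_*r1+c*o+.0695]
    print(th,p.round(3),(M.T@(p-p0)*100).round(1))
E
```

```text
at [0.6774 0.1883 0.2015] [-3.122 -0.02  -3.072] F [-0.4 -0.1  0.2] w -0.0001
MOVE cm [ 0.15 -0.11  0.3 ] turn 0
1.7 [0.655 0.186 0.197] [ 2.2 -0.   0.5]
1.6 [0.643 0.186 0.198] [ 3.5 -0.   0.4]
1.5 [0.63  0.185 0.2  ] [ 4.8 -0.   0.2]
1.4 [0.616 0.184 0.201] [ 6.1 -0.   0.1]
1.3 [0.603 0.183 0.201] [ 7.5 -0.   0.2]
1.2 [0.589 0.182 0.2  ] [ 8.9 -0.   0.4]
1.1 [0.575 0.181 0.197] [10.2 -0.   0.7]
1 [0.562 0.18  0.192] [11.6 -0.   1.2]
0.9 [0.549 0.179 0.186] [12.8 -0.   1.8]
0.8 [0.537 0.178 0.178] [14.1  0.   2.6]
0.7 [0.525 0.177 0.169] [15.2  0.   3.6]
0.6 [0.515 0.177 0.158] [16.2  0.   4.6]
0.5 [0.505 0.176 0.147] [17.1  0.1  5.8]
0.4 [0.498 0.175 0.134] [17.9  0.1  7.1]
0.3 [0.491 0.175 0.121] [18.5  0.1  8.5]
0.2 [0.486 0.175 0.106] [19.   0.1  9.9]
0.1 [0.483 0.174 0.092] [19.3  0.2 11.4]
0 [0.481 0.174 0.077] [19.4  0.2 12.9]
```

>>> {"fn": "apply_moves", "kwargs": {"steps": [[1,0,0.2,0],[2.2,0,0.3,0],[3.5,0,0.3,0],[4.8,0,0.2,0],[6.1,0,0.1,0],[7.5,0,0.2,0],[8.9,0,0.4,0],[10.2,0,0.7,0],[10.2,0,0.7,0],[10.2,0,0.7,0]]}}

```text
clock: 45.7
position: [0.5758, 0.181, 0.197]
tool_rot: [-3.122, -0.019, -3.072]
force: [1.3, -0.3, 0.0]
grip_width: 0.0005
```

```bash
python3 - <<'E'
from h import *
go(.575,.181,.197)
f=look('scene',dict(shell_lug=.19),2);save(f,'s4.png')
a=cv2.imread('pics/s4.png')[110:270,230:420];cv2.imwrite('pics/c4.png',cv2.resize(a,None,fx=3,fy=3,interpolation=3))
E
```

```text
at [0.5758 0.181  0.197 ] [-3.122 -0.019 -3.072] F [ 1.3 -0.3  0. ] w 0.0005
MOVE cm [ 0.08  0.01 -0.  ] turn 0
shell_lug 0.57 [325. 162.] [0.544  0.1817]
```

View pics/c4.png

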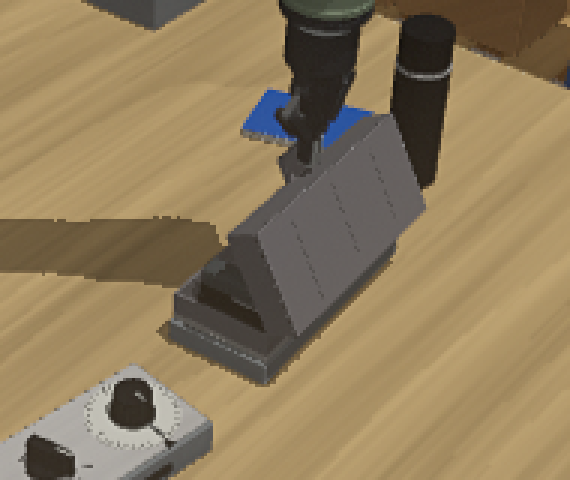

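The shell has swung to about 60° and the hook is holding. Continuing along the arc.

>>> {"fn": "apply_moves", "kwargs": {"steps": [[1.4,0,0.5,0],[2.6,0,1.1,0],[3.9,0,1.9,0],[5,0,2.9,0],[6,0,3.9,0],[6.9,0,5.1,0],[7.7,0.1,6.4,0],[8.3,0.1,7.8,0],[8.8,0.1,9.2,0],[8.8,0.1,9.2,0]]}}

```text
clock: 46.63
position: [0.4848, 0.1735, 0.104]
tool_rot: [-3.121, -0.023, -3.072]
force: [0.4, -0.1, -0.3]
grip_width: -0.0001
```

>>> {"fn": "apply_moves", "kwargs": {"steps": [[0.1,0,0.5,0],[0.2,0,1,0],[0.3,0,1.5,0],[0.3,0,2,0],[0.4,0,2.4,0],[0.4,0,2.7,0],[0.4,0,2.9,0],[0.4,0,3.1,0],[0.4,0,3.1,0],[0.4,0,3.1,0]]}}

```text
clock: 47.47
position: [0.4812, 0.1731, 0.077]
tool_rot: [-3.121, -0.019, -3.072]
force: [-16.8, -6.8, 57.7]
grip_width: 0.0003
```

>>> {"fn": "apply_moves", "kwargs": {"steps": [[0.3,0,-1,0],[0.3,0,-4,0],[0.3,0,-8,0],[0.3,0,-12,0],[0.3,0,-16,0],[0,-3,-18,0],[-2,-6,-18,0],[-4,-9.5,-18,0],[-6,-13,-18,0],[-8,-16.5,-18,0]]}}

```text
clock: 48.3
position: [0.5767, 0.0156, 0.2566]
tool_rot: [-3.122, -0.02, -3.072]
force: [-0.2, 1.0, -0.2]
grip_width: 0.0003
```

>>> {"fn": "apply_moves", "kwargs": {"steps": [[-1,-3,0,0],[-2,-6,0,0],[-3,-9.5,0,0],[-3,-13,0,0],[-3,-16.5,0,0],[-3,-20,0,0],[-3,-23,0,0],[-3,-24.5,0,0],[-3,-24.5,0,0],[-3,-24.5,0,0]]}}

```text
clock: 49.13
position: [0.6227, -0.2247, 0.2601]
tool_rot: [-3.123, -0.021, -3.073]
force: [-0.9, 0.4, -0.3]
grip_width: 0.0001
```

```bash
python3 - <<'E'
from h import *
s=telemetry.observe();print(np.round(s['qpos'],2));go(.57,-.23,.2,-2.967)
f=look('wrist',dict(mode_top=.079,tare_top=.078),2);save(f,'w13.png')
f2=look('scene',dict(shell_lug=.0735),2);save(f2,'s5.png')
a=f['color'][:300,100:460];b=f2['color'][130:280,220:400]
cv2.imwrite('pics/c5.png',np.hstack([cv2.resize(a,(480,400)),cv2.resize(b,(320,400) if 0 else (320,267),interpolation=3) if 0 else cv2.copyMakeBorder(cv2.resize(b,(320,267),interpolation=3),0,133,0,0,0)])[:,:,::-1])
E
```

```text
[ 0.6   0.62 -0.58  1.43  0.37  1.22  1.61]
at [ 0.6227 -0.2247  0.2601] [-3.123 -0.021 -3.073] F [-0.9  0.4 -0.3] w 0.0001
MOVE cm [ 5.17 -0.05  6.12] turn -0.106
mode_top 0.96 [279. 133.] [ 0.5708 -0.2303]
tare_top 0.75 [73. 56.] [ 0.5188 -0.4105]
tare_top 0.67 [404. 159.] [ 0.5857 -0.1152]
shell_lug 0.76 [306. 182.] [0.4743 0.1745]
```

```bash
cat >> h.py <<'E'
def ortho(f,c,z,half,n=200):
    g=np.linspace(-half,half,n);X,Y=np.meshgrid(g,g,indexing='ij')   # rows: +x down, cols:+y
    P=np.stack([c[0]+X,c[1]+Y,np.full_like(X,z)],-1).reshape(-1,3)
    q=(P-f['E'])@f['R']@f['K'].T;q=q[:,:2]/q[:,2:]
    return cv2.remap(cv2.cvtColor(f['color'],cv2.COLOR_RGB2GRAY),q[:,0].reshape(n,n).astype('f4'),q[:,1].reshape(n,n).astype('f4'),1),X,Y
def polar_dark(f,c,z,r0,r1,yaw):
    I,X,Y=ortho(f,c,z,r1+.002);r=np.hypot(X,Y);a=-(np.arctan2(Y,X)-yaw);a=(a+np.pi)%(2*np.pi)-np.pi
    m=(r>r0)&(r<r1);b=((a+np.pi)/np.radians(2)).astype(int)
    v=np.array([I[m&(b==k)].mean() if (m&(b==k)).any() else 255 for k in range(180)])
    k=np.argsort(v)[:8];return [(round(-np.pi+(i+.5)*np.radians(2),2),int(v[i])) for i in k],int(np.median(v))
E
python3 - <<'E'
from h import *
f=grab('wrist')
print('tare',polar_dark(f,(.587,-.118),.048,.026,.04,-.135))
m=np.array([.5708,-.2303])
for th in (45,60):
    I,X,Y=ortho(f,m,.079,.04);k=(I<th).astype('uint8');n,l,st,c=cv2.connectedComponentsWithStats(k)
    i=1+np.argmax(st[1:,4]);p=np.c_[X[l==i],Y[l==i]].astype('f4');R_=cv2.minAreaRect(p*1000);
    cen=p.mean(0);w=np.linalg.svd(p-cen,full_matrices=False)[2][0]
    print(th,st[i,4],(m+cen).round(4),'axis yaw',np.arctan2(w[1],w[0]).round(3),R_)
I,X,Y=ortho(f,m,.079,.036,24)
for r in I[::-1,::-1]: print(' '.join('%3d'%v for v in r))
E
```

```text
tare ([(np.float64(-0.05), 74), (np.float64(-0.02), 83), (np.float64(-0.09), 101), (np.float64(-1.62), 110), (np.float64(-1.55), 111), (np.float64(-1.59), 111), (np.float64(-1.48), 113), (np.float64(-1.52), 114)], 151)
45 6212 [ 0.5691 -0.229 ] axis yaw 0.154 ((0.7874431610107422, -0.03730010986328125), (34.89933395385742, 42.1649284362793), 66.03752136230469)
60 6679 [ 0.5694 -0.229 ] axis yaw 0.145 ((0.8199825286865234, -0.057037353515625), (35.786537170410156, 43.48216247558594), 66.97450256347656)
150 152 153 153 154 153 153 151 109 128 108 149 148 147 148 119  51  90 132 146 148 145 146 144
153 151 151 150 150 150 151 151 115 127  90 151 151 152 152 108  32  46 109 146 148 146 146 145
154 154 150 151 151 152 150 150 129  72  81 143 148 148 148 119  54 126 147 149 150 149 149 149
154 152 117 137 154 152 153 152 149  77 120 116 140 147 147 133 134 147 146 144 147 149 149 149
154 153 138  88 141 151 151 151 103  49 135  35  88 148 149 147 148 147 147 145 146 145 146 146
154 153 154 148 131 151 152 151  79  35 132  47  67 149 150 149 149 147 147 148 123  82 124 145
152 152 152 152 1
[... 1010 characters left out ...]
 145 146 145 145 145 146 147
148 149 150 149 150 150 150 129  53  25  19  21  15  22  24  71  92 133 146 147 146 145 145 146
152 151 150 149 147 147 148 148 124  85  54  51  48  71  84  86  86 126 148 146 142 142 141 144
154 154 155 153 152 146 142 145 151 123  86  85  87  84  85  86  84 108 128 110  87  87  87 106
153 153 146 126 108  87  84  94 133  91  88  91  88  88  88  87  86  83  85  85  86  86  85  86
149 123  94  91  90  90  89  88  89  88  88  86  86  86  87  86  87  88  88  87  86  87  87  87
 94  86  86  87  85  86  85  87  87  86  88  86  88  90  88  90  87  86  88  85  87  87  86 110
 88  89  90  88 110  94  88  86  85  87  86  88  88  87  86  88  87  88  88  86  90  88  88 126
```

>>> {"fn": "apply_moves", "kwargs": {"steps": [[2,0,0,-0.05],[4,0,2,-0.1],[5,0,5,-0.1],[5,0,8,-0.1],[5,0,11,-0.1],[5,0,14,-0.1],[5,0,14,-0.1],[5,0,14,-0.1],[5,0,14,-0.1],[5,0,14,-0.1]], "claw": 0.55}}

```text
clock: 50.27
position: [0.5714, -0.231, 0.1237]
tool_rot: [-3.123, -0.02, -2.972]
force: [0.6, 0.2, 0.8]
grip_width: 0.0382
```

```bash
python3 - <<'E'
from h import *
go(.5708,-.2303,.057,-2.975)
E
```

```text
at [ 0.5714 -0.231   0.1237] [-3.123 -0.02  -2.972] F [0.6 0.2 0.8] w 0.0382
MOVE cm [-0.09  0.21  6.66] turn 0.003
```

>>> {"fn": "apply_moves", "kwargs": {"steps": [[-0.1,0.2,2,0],[-0.1,0.2,4,0],[-0.1,0.2,5.5,0],[-0.1,0.2,6.3,0],[-0.1,0.2,6.6,0],[-0.1,0.2,6.6,0],[-0.1,0.2,6.6,0],[-0.1,0.2,6.6,0],[-0.1,0.2,6.6,0],[-0.1,0.2,6.6,0]]}}

```text
clock: 51.1
position: [0.5699, -0.2304, 0.0561]
tool_rot: [-3.124, -0.022, -2.972]
force: [0.2, 0.0, 0.3]
grip_width: 0.0384
```

>>> {"fn": "apply_moves", "kwargs": {"steps": [[0,0,0,0],[0,0,0,0],[0,0,0,0],[0,0,0,0],[0,0,0,0],[0,0,0,0],[0,0,0,0],[0,0,0,0],[0,0,0,0],[0,0,0,0]], "claw": 1, "force": 25}}

```text
clock: 51.93
position: [0.5696, -0.2296, 0.0558]
tool_rot: [-3.125, -0.023, -2.972]
force: [-3.0, 3.0, 5.4]
grip_width: 0.0136
```

>>> {"fn": "apply_moves", "kwargs": {"steps": [[0,0,0,0.08],[0,0,0,0.16],[0,0,0,0.24],[0,0,0,0.32],[0,0,0,0.4],[0,0,0,0.48],[0,0,0,0.56],[0,0,0,0.6],[0,0,0,0.6],[0,0,0,0.6]]}}

```text
clock: 52.77
position: [0.5696, -0.2294, 0.0558]
tool_rot: [-3.115, -0.01, 2.711]
force: [-3.6, 3.5, 7.1]
grip_width: 0.0133
```

>>> {"fn": "apply_moves", "kwargs": {"steps": [[0,0,0,0],[0,0,0,0],[0,0,0,0],[0,0,0,0],[0,0,-2,0],[0,0,-6,0],[0,0,-10,0],[0,0,-14,0],[0,0,-18,0],[0,0,-20,0]], "claw": 0.55}}

```text
clock: 53.6
position: [0.5746, -0.2262, 0.2604]
tool_rot: [-3.115, -0.004, 2.711]
force: [-0.1, 0.0, -0.1]
grip_width: 0.038
```

>>> {"fn": "apply_moves", "kwargs": {"steps": [[-1,0,0,0],[-3,0,0,0],[-5,0,0,0],[-6,0,0,0],[-6,0,0,0],[-6,0,0,0],[-6,0,0,0],[-6,0,0,0],[-6,0,0,0],[-6,0,0,0]]}}

```text
clock: 54.43
position: [0.6278, -0.2511, 0.2552]
tool_rot: [-3.114, -0.009, 2.711]
force: [-1.1, -0.3, 0.7]
grip_width: 0.0382
```

```bash
python3 - <<'E'
from h import *
go(.6,-.23,.25)
f=look('wrist',dict(mode_top=.079,tare_top=.078),2)
print('tare',polar_dark(f,(.587,-.118),.048,.026,.04,-.135))
m=np.array([.5708,-.2303])
I,X,Y=ortho(f,m,.079,.036,24)
for r in I[::-1,::-1][:16]: print(' '.join('%3d'%v for v in r))
for c in ('top','scene'): look(c,dict(block=0,shell_lug=.0735,flask=0,carton=0,notebook=0,roll1=0,stapler1=0),3,.4)
E
```

```text
at [ 0.6278 -0.2511  0.2552] [-3.114 -0.009  2.711] F [-1.1 -0.3  0.7] w 0.0382
MOVE cm [3.4  0.77 0.53] turn 0
mode_top 0.77 [278. 123.] [ 0.5721 -0.2297]
tare_top 0.75 [411.  80.] [ 0.5868 -0.1139]
tare ([(np.float64(-0.05), 72), (np.float64(-0.02), 83), (np.float64(-0.09), 102), (np.float64(-1.62), 119), (np.float64(-1.59), 122), (np.float64(-1.73), 122), (np.float64(-1.8), 123), (np.float64(-1.66), 123)], 156)
155 154 154 156 155 155 156 155  98 126 135 154 153 152 152  88  34  77 139 149 149 149 149 148
155 153 155 153 154 153 154 152  97 134 118 154 154 155 152  90  34  86 147 151 151 150 148 148
158 157 150 154 153 155 153 155 123 144 144 151 152 151 145  68  92 148 150 152 152 153 152 151
158 156  96 144 156 155 155 155 154 153 153 153 150 144  99 106 101 149 148 147 147 150 148 150
159 157 146  92 147 157 157 156 154 156 154 153 131  48  71 116 133 151 151 149 146 146 149 149
155 155 156 152 154 157 157 156 156 154 154 151  70  36 122  63  85 148 151 141  73  50 127 148
159 158 158 157 154 153 153 152 145 110  90  65  32  60 121  29  88 151 150 130  34  31  99 149
158 159 15
[... 690 characters left out ...]
 18  17  19  22  18  17  20  14  17  30 105 154 154 154 154 152 153
155 153 154 152 149 103  35  19  13  20  18  23  14  16  19  19  62  95 126 147 151 151 152 153
shell_lug 0.8 [211. 208.] [0.4775 0.1756]
flask 0.82 [116. 189.] [0.5395 0.4767]
notebook 0.82 [111. 250.] [0.359  0.4806]
notebook 0.45 [354. 179.] [ 0.5797 -0.2435]
roll1 0.61 [341. 236.] [ 0.4082 -0.2021]
roll1 0.58 [331. 268.] [ 0.3104 -0.173 ]
block 0.96 [298. 303.] [ 0.7528 -0.2078]
shell_lug 0.71 [306. 181.] [0.4697 0.1797]
flask 0.6 [364. 171.] [0.5398 0.451 ]
carton 0.89 [177. 313.] [ 0.5173 -0.4592]
notebook 0.74 [336. 152.] [0.3792 0.4915]
roll1 0.72 [203. 228.] [ 0.3126 -0.1719]
roll1 0.58 [215. 247.] [ 0.4068 -0.2049]
```

```bash
python3 - <<'E'
from h import *
h=np.array([.622,.184]);xc=np.array([np.cos(.07),np.sin(.07)]);yc=np.array([-xc[1],xc[0]])
for c in ('scene','top'):
    f=grab(c);print(c,[(np.round(d['box']),round(d['score'],2)) for d in cams.find_in(c,'shell_lug')[:2]])
    for th in (0,.06,.12):
        P=[]
        for r in (0,.124):
            for o in (0,.042):
                for y in (-.139,.139):
                    q=h+(-np.cos(th)*r+np.sin(th)*o)*xc+y*yc;P.append(proj(f,[*q,.0695+np.sin(th)*r+np.cos(th)*o]))
        P=np.array(P);a,b=P.min(0),P.max(0);print(th,np.round([*a,*(b-a)],1),'front top corners',P[6].round(1),P[7].round(1))
# seam darkness along scene column through front-right side
f=grab('scene');g=cv2.cvtColor(f['color'],cv2.COLOR_RGB2GRAY)
for s in (-.1,0.1):
    q=h-.05*xc-.139*yc if s<0 else h-.1*xc-.139*yc
    u=[proj(f,[*q,z]) for z in np.arange(.13,.04,-.004)]
    print([int(g[int(round(v)),int(round(w))]) for w,v in u])
E
```

```text
scene [(array([286., 157.,  78.,  67.]), 0.76)]
0 [288.1 157.8  76.1  63.9] front top corners [288.2 196.8] [333.8 157.8]
0.06 [288.1 156.3  76.7  65.3] front top corners [288.9 195.3] [334.6 156.3]
0.12 [288.3 154.9  77.1  66.7] front top corners [289.7 194. ] [335.5 154.9]
top [(array([160., 156., 102.,  57.]), 0.92)]
0 [156.9 151.5 103.9  52.1] front top corners [260.3 195.8] [158.  201.6]
0.06 [156.9 150.7 103.8  52.6] front top corners [260.2 194.4] [157.2 200.2]
0.12 [156.3 149.8 104.3  52.8] front top corners [260.  192.8] [156.3 198.6]
[109, 110, 110, 110, 112, 117, 62, 66, 68, 69, 69, 69, 68, 68, 69, 68, 67, 70, 67, 69, 69, 68, 71]
[110, 110, 109, 109, 112, 115, 73, 67, 68, 68, 69, 68, 69, 68, 68, 68, 68, 67, 68, 68, 69, 67, 71]
```

```bash
python3 -c "
from workcell import workorder
print(workorder.job_done())"
```

```text
the job is handed in; nothing more can be done
None
```

I carried out every step of the task and handed the job in at about 55 s on the robot's clock; no verdict is reported.

**What I did**
1. I took the block out of the case and set it on the bench beyond the console.
2. I turned the tare knob back about 0.97 rad to zero while the case was empty.
3. I put both staplers and both tan rolls in the case and left the purple rolls alone. One tan roll had been knocked about 4 cm along the bench, so I located it again before picking it up.
4. I hooked the lug and swung the shell shut, then turned the mode selector from two lines to the triangle.

**Last checks**
- **Tare:** the pointer reads about −0.03 rad, inside the ±0.087 limit.
- **Selector:** its white line lies towards the triangle. I did not measure the angle exactly.
- **Shell:** the fingertips were at the shut height when they met firm resistance. In the scene camera its top edge is level and its sides show no gap. The network's outline box for the shell differed from my shut-case prediction by a few pixels, more in the top camera (up to 5) than in the scene camera.
- **Case contents:** four items were seen in the case before shutting; they cannot be seen now.
- **Bystanders and block:** the flask, carton and notebook read within 1–3 cm of their first readings, about the network's scatter from far cameras. The arm never came near them. The scene camera sees the block on the bench.

**Not ideal:** contact forces peaked at 89 N setting down the first stapler and 58 N closing the shell, below the 120 N wrist limit. I had used all 16 pictures by the end, so the final selector and shell checks are from numbers only.

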